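Clear the turntable onto the silhouette pads

TASK

Clear the turntable in the aquarium stand: move the shrimp tube, the check valve, the media jar and the bubble counter each onto the grey storage pad whose black silhouette matches it, centred on the silhouette, with the tube and the valve lying in line with theirs. Keep the jar and the bubble counter upright, set every piece down gently without dropping it, and let go of everything.

Things in the scene. Friction and masses are not known exactly. Their poses are not given: they have to be found in the camera images.
- tube_mid (a point): Terracotta-brown ceramic shrimp tube, loose, lying on one of its flats: an octagonal tube open at both ends, 90 mm long (along its x), 36 mm wide across flats (its y), 36 mm high, wall 4 mm, about 90 g; grip it across its 36 mm width. The point is its centre, 18 mm above what it lies on; z up at the start. Either way round is the same. Lies at the start on the turntable (its flat top is 27 mm above the table surface).
- valve_mid (a point): Green plastic check valve, loose, lying on a flat: an octagonal body 22 mm long (its x), 24 mm wide across flats (its y) and 24 mm high, with a thin 9 mm wide hose stub 20 mm long out of each end (62 mm in all along x), about 25 g; grip the body across its 24 mm width. The point is its centre, 12 mm above what it lies on; z up at the start. Either way round is the same. Lies at the start on the turntable (its flat top is 27 mm above the table surface).
- jar_mid (a point): Closed white plastic media jar, loose, an upright cylinder of 58 mm diameter and 70 mm height with a ribbed white screw lid (the top 16 mm) over a narrow groove, about 150 g; grip its sides. The point is its centre, 35 mm above what it stands on; z up. Stands at the start on the turntable (its flat top is 27 mm above the table surface).
- counter_mid (a point): Glass CO2 bubble counter, loose and upright: clear glass cylinder of 28 mm diameter between a metal foot (36 mm diameter, 12 mm high) and a metal cap (32 mm diameter, from 64 to 74 mm up) with a small nipple, 82 mm high in all, about 70 g; grip the glass. The point is its centre, 41 mm above what it stands on; z up. Stands at the start on the turntable (its flat top is 27 mm above the table surface).
- pad_tube_top (a point): Light grey storage pad, 110 (its x) x 80 (its y) x 6 mm, fixed flat on the mat, one of four pads of the same size that differ only in the black silhouette inlaid flush in the top. This one: a plain rectangle 92 x 38 mm, long along the pad's x, for the shrimp tube, centred on the pad. The point is the centre of the pad's top face, 8 mm above the table surface; z up.
- pad_valve_top (a point): Light grey storage pad, 110 (its x) x 80 (its y) x 6 mm, fixed flat on the mat, one of four pads of the same size that differ only in the black silhouette inlaid flush in the top. This one: a 24 x 26 mm body with a narrow 11 mm bar out of either end, 64 mm long in all along the pad's x, for the check valve, centred on the pad. The point is the centre of the pad's top face, 8 mm above the table surface; z up.
- pad_jar_top (a point): Light grey storage pad, 110 (its x) x 80 (its y) x 6 mm, fixed flat on the mat, one of four pads of the same size that differ only in the black silhouette inlaid flush in the top. This one: a large disc of 60 mm diameter, for the media jar, centred on the pad. The point is the centre of the pad's top face, 8 mm above the table surface; z up.
- pad_counter_top (a point): Light grey storage pad, 110 (its x) x 80 (its y) x 6 mm, fixed flat on the mat, one of four pads of the same size that differ only in the black silhouette inlaid flush in the top. This one: a small disc of 38 mm diameter, for the bubble counter, centred on the pad. The point is the centre of the pad's top face, 8 mm above the table surface; z up.

How it is judged:
By the outcome, as a careful person would: the job done as asked, in the order asked, and still so for the second after the job is handed in, with the robot touching nothing.
It also fails if it takes over 112 s, if anything falls off the work surface, if the arm or the gripper's body presses on something with over 40 N, if the wrist force passes 120 N, or if a joint passes its speed limit or range.

ROBOT

A 6-joint arm with a two-finger parallel gripper is mounted at the origin on the work surface. World frame = base frame: x ahead of the robot, y to its left, z up, the work surface at z = 0. Lengths are in m, angles in rad, forces in N, time in s.
With the tool pointing down it reaches from about 0.325 to 0.85 m from the base axis. Payload 4.4 kg.
Tool frame: the origin (TCP) lies on the mounting face of the last link; the fingertips stand arm.tcp_to_tips ahead of it and the grasp point (between the pads) lies 180 mm ahead of it (arm.tcp_to_tips is the distance from the TCP to the fingertips, in m); z points along the fingers, y is the direction in which the jaws open and shut (so a half turn about z gives the same grasp; the last joint's range is limited). The gripper opens to 94 mm and grips with 3 to 60 N. Pads are 16 mm wide; open, the fingers measure 119 mm over their backs; the gripper's body (75 mm by 177 mm) begins 78 mm behind the grasp point.
Start: joints at [1.159, 0.207, 1.542, -0, 1.393, -0.15], TCP at [0.148, 0.556, 0.405] pointing down, gripper open.
Joint ranges: [-2.73, 2.73], [-0.86, 2.22], [0.23, 2.46], [-1.11, 4.25], [0.08, 2.63], [-2.82, 2.82]. Speed limits (rad/s): [2.79, 2.79, 3.14, 3.14, 3.14, 3.14].

INTERFACE

Orientations are given as a 3x3 rotation matrix whose columns are the frame's x, y, z axes.
In Python, from plant import arm gives the robot as it stands.
- The arm moves only by the tool drive_tool, never from a script. Its argument "plan" is text: rows parted by semicolons, each of 5 numbers parted by spaces: the shift along the tool's x, y, z in cm, then the turn about the tool's z in units of 8 degrees (1.0 is 8 degrees), then the finger opening in cm, from 0 to 9.4. A call has 1 to 20 rows; each row shifts and turns the commanded pose from where the row before left it, along the tool's axes as they then stand; what a row does not reach is not made up. A row lasts 1/8 s, in which the tool goes at most 62.5 mm and 10.7 degrees, less where a joint would pass 70% of its speed; a pose out of reach is approached as far as the arm can. A call with a gripper value outside its range is refused whole. The fingers move at their own pace and stop on an object; "force" is the grip in N (left out, the last holds). Time passes only in rows, so rows that do not move let the fingers close. It gives the time, the measured TCP pose, the force and the opening at its end, in the units of the state.
- arm.read_state(): the state, without advancing time (a new reading comes with each control period).
- arm.read_camera(name): name is "side" or "top" or "wrist"; returns a dict with "color" (384x512x3 uint8, blue, green, red), "z_map" (384x512 float32, m along the optical axis (not along the pixel's ray), 0 where there is no reading), "fovy" (degrees; the focal length in pixels is half the picture's height over the tangent of half this angle, whatever the lens; pixels are square), "cx", "cy" (the principal point, pixels), "distortion" ([k1, k2, p1, p2, k3] as OpenCV has them; the pictures are not rectified), "R" (3x3) and "t" (3): a world point X has camera coordinates R X + t. Camera axes: x right, y down, z forward; pixel columns grow to the right and rows downward; lengths in m; the calibration is good to about 2 mm. A picture is of the moment at which its call begins.
- arm.finish_job(): hands the job in, once; it reports no verdict.
The state is a dict: "t": time; "joint_pos": joint angles; "dq": joint speeds; "tau": joint torques, N m; "eef_pos": TCP position; "tcp_rot": TCP orientation; "wrist_force": force on the tool from outside, world axes, zero at the start; "wrist_torque": the same for the moment, N m; "opening": finger opening in m.
Only numpy, scipy, OpenCV 4.12 (cv2) and the standard library are available. Lean on these libraries where they do the work, as an engineer would, in place of code of your own. Each camera call takes 0.05 s, during which the arm holds its last target.

## Working session

There is one attempt and no reset: what is moved stays moved. The work goes in short steps, Python scripts to look and compute and a tool call to move; the robot and the scene stay as the last step left them, time stands still between calls to the robot, and variables do not carry over. Pictures are saved under pics/ and viewed, and the job is handed in when it is done.

Besides the shell and the picture viewer there is one more tool, called after "Request:" as name(argument=value, ...), one argument or row to a line, values as JSON. drive_tool: Moves the arm, as the interface text tells. Its arguments: {"type":"object","properties":{"plan":{"type":"string"},"force":{"type":"number"}},"required":["plan"]}

```bash
ls; mkdir -p pics; python3 - <<'E'
from plant import arm
import cv2
s=arm.read_state()
print({k:s[k] for k in ('t','eef_pos','tcp_rot','opening')},arm.tcp_to_tips)
for n in ('side','top','wrist'):
    c=arm.read_camera(n); cv2.imwrite(f'pics/{n}0.png',c['color']); print(n,c['fovy'],c['cx'],c['cy'],c['distortion'],c['R'],c['t'])
E
```

```text
pics
{'t': 0.0, 'eef_pos': array([0.14813463, 0.55523014, 0.403508  ]), 'tcp_rot': array([[-9.66188086e-01,  2.57836805e-01, -8.74306180e-04],
       [ 2.57838086e-01,  9.66186013e-01, -2.02737888e-03],
       [ 3.22009509e-04, -2.18425875e-03, -9.99997563e-01]]), 'opening': 0.09391046728800745} 0.1992
side 52.004196457556716 260.03754346759115 194.3251339383131 [-0.06722991  0.          0.          0.          0.        ] [[ 7.22493310e-01 -6.91377545e-01 -7.12420370e-04]
 [-3.88942265e-01 -4.05594440e-01 -8.27174144e-01]
 [ 5.71600675e-01  5.97904876e-01 -5.61945218e-01]] [-0.40075839  0.27843783  0.63341713]
top 44.351930261642266 255.5425788351744 194.94319019398307 [-0.19281187  0.          0.          0.          0.        ] [[ 0.02396241 -0.99961192  0.01420633]
 [-0.98187433 -0.02620496 -0.18771283]
 [ 0.18801225 -0.00945078 -0.98212121]] [-0.02081296  0.54323935  1.01763573]
wrist 58.00327295229474 261.40452103944347 187.12249463067923 [-0.06831836  0.          0.          0.          0.        ] [[ 0.25697945  0.96641524 -0.00177648]
 [ 0.93528074 -0.24823679  0.25224675]
 [ 0.24333412 -0.06648374 -0.96766132]] [-0.57330889 -0.0253916   0.3908926 ]
```

View pics/top0.png

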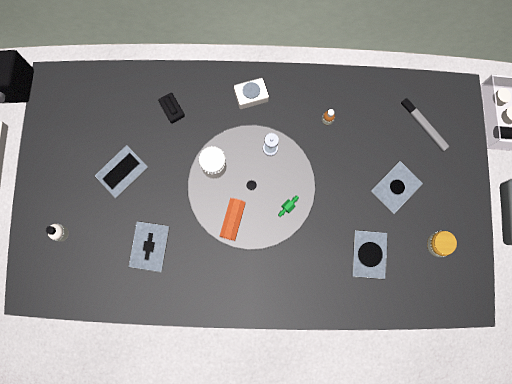

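View pics/side0.png

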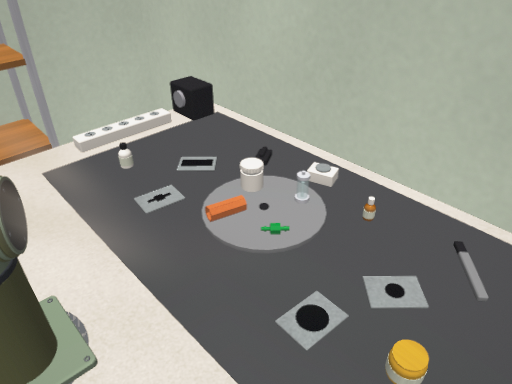

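View pics/wrist0.png

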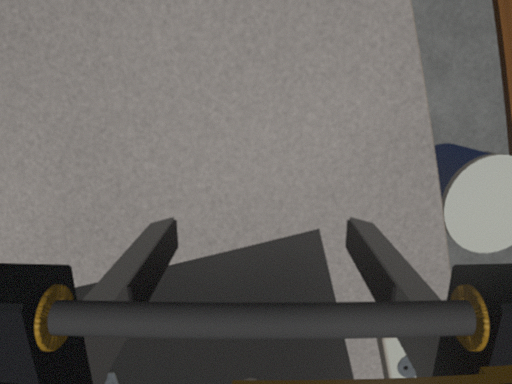

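```bash
cat > h.py <<'E'
import numpy as np, cv2
from plant import arm
def K(c):
    f=c['color'].shape[0]/2/np.tan(np.radians(c['fovy']/2)); return np.array([[f,0,c['cx']],[0,f,c['cy']],[0,0,1.]])
def rays(c,px):
    u=cv2.undistortPoints(np.asarray(px,float).reshape(-1,1,2),K(c),np.array(c['distortion'])).reshape(-1,2)
    return np.c_[u,np.ones(len(u))]
def on_plane(c,px,z):
    R=np.array(c['R']);t=np.array(c['t']); d=rays(c,px)@R; o=-R.T@t
    return o+d*((z-o[2])/d[:,2])[:,None]
def cloud(c):
    h,w=c['z_map'].shape; v,u=np.mgrid[:h,:w]; r=rays(c,np.c_[u.ravel(),v.ravel()])
    P=(r*c['z_map'].reshape(-1,1)-np.array(c['t']))@np.array(c['R']); P[c['z_map'].ravel()==0]=np.nan
    return P.reshape(h,w,3)
def proj(c,X):
    rv=cv2.Rodrigues(np.array(c['R']))[0]
    return cv2.projectPoints(np.asarray(X,float).reshape(-1,1,3),rv,np.array(c['t'],float),K(c),np.array(c['distortion']))[0].reshape(-1,2)
def blob_xy(c,mask,z):
    v,u=np.nonzero(mask); P=on_plane(c,np.c_[u,v],z)[:,:2]
    m=P.mean(0); w,V=np.linalg.eigh(np.cov(P.T)); a=np.degrees(np.arctan2(V[1,1],V[0,1]))%180
    r=cv2.minAreaRect((P*1000).astype(np.float32))
    return m,a,np.sqrt(w),len(u),r
def big(m,seed=None):
    n,l,st,ce=cv2.connectedComponentsWithStats(m.astype(np.uint8))
    if n<2: return m
    if seed is not None and l[seed[1],seed[0]]>0: return l==l[seed[1],seed[0]]
    return l==1+np.argmax(st[1:,4])
E
python3 - <<'E'
from h import *
for n in ('top','side'):
    c=arm.read_camera(n); P=cloud(c); hsv=cv2.cvtColor(c['color'],cv2.COLOR_BGR2HSV).astype(int); z=P[...,2]
    H,S,V=hsv[...,0],hsv[...,1],hsv[...,2]
    print(n, 'mat z',np.nanmedian(z[100:280,60:440]))
    pads=dict(tube=(120,171),valve=(149,246),jar=(370,254),counter=(397,187)) if n=='top' else dict(tube=(197,163),valve=(160,198),jar=(313,318),counter=(395,290))
    for k,(u,v) in pads.items():
        w=np.zeros_like(V,bool); w[v-22:v+22,u-26:u+26]=1
        m=big((V<30)&w,(u,v)); r=blob_xy(c,m,.008); print('sil',k,r[0].round(4),round(r[1],1),r[2].round(4),r[3],np.round(r[4][1],1),round(r[4][2],1))
        # pad outline incl. silhouette
        pm=((V>90)&(V<235)&w); 
        pm=big(pm); cn,_=cv2.findContours(pm.astype(np.uint8),cv2.RETR_EXTERNAL,cv2.CHAIN_APPROX_NONE); q=np.zeros_like(V,np.uint8); cv2.drawContours(q,cn,-1,1,-1)
        r=blob_xy(c,q>0,.008); print('  pad',r[0].round(4),round(r[1],1),r[3],np.round(r[4][1],1),round(r[4][2],1))
    for k,m,zt,tol in (('tube',(S>150)&(H<12),.063,.004),('valve',(S>150)&(H>45)&(H<80),.051,.004)):
        for nm,mm in (('all',big(m)),('top',big(m)&(abs(z-zt)<tol))):
            r=blob_xy(c,mm,zt); print(k,nm,r[0].round(4),round(r[1],1),r[2].round(4),r[3],np.round(r[4][1],1),round(r[4][2],1),'zmed',np.nanmedian(z[mm]).round(4))
    X=P[...,0];Y=P[...,1]
    tt=(abs(z-.027)<.006)
    t=big(tt); r=blob_xy(c,t,.027); print('turntable',r[0],r[3],r[4])
    up=(z>.085)&(z<.13)&(X>.3)&(X<.8)&(abs(Y)<.25)
    nn,l,st,ce=cv2.connectedComponentsWithStats(up.astype(np.uint8))
    for i in range(1,nn):
        if st[i,4]>5:
            m=l==i; zz=np.nanpercentile(z[m],[10,50,95]); print('up',ce[i].round(1),st[i,4],zz.round(4),blob_xy(c,m,.097)[0].round(4),blob_xy(c,m,.101)[0].round(4), np.nanmean(P[m],0).round(4))
E
```

```text
top mat z 0.0033714099197957982
sil tube [0.6049 0.3207] 135.4 [0.0108 0.0265] 343 [35.  88.9] 46.7
  pad [0.6036 0.3234] 82.5 2285 [107.9 133.8] 1.5
sil valve [0.4404 0.2347] 3.3 [0.     0.0024] 3 [4.7 0. ] 3.3
  pad [0.425 0.24 ] 89.0 2287 [101.3 123.3] 2.2
sil jar [ 0.4205 -0.2827] 35.3 [0.0165 0.0173] 179 [55.2 54.6] 45.8
  pad [ 0.419  -0.2789] 93.4 2288 [102.  125.1] 0.4
sil counter [ 0.582  -0.3501] 95.8 [0.0087 0.009 ] 155 [32.6 33.6] 26.9
  pad [ 0.5792 -0.3451] 77.9 2110 [107.  132.3] 1.3
tube all [0.4853 0.0435] 166.3 [0.0103 0.0258] 579 [35.  89.9] 76.3 zmed 0.0607
tube top [0.4866 0.0447] 165.8 [0.0073 0.0255] 359 [31.7 88.1] 75.9 zmed 0.0625
valve all [ 0.5205 -0.0808] 137.4 [0.0056 0.0145] 131 [20.9 58.6] 46.3 zmed 0.0459
valve top [ 0.5231 -0.0823] 137.9 [0.0058 0.0077] 54 [19.  36.9] 54.5 zmed 0.0507
turntable [ 0.56698737 -0.00163859] 10510 ((570.7366333007812, 3.674072265625), (295.8497009277344, 296.5831604003906), 29.34520721435547)
up [271.2 140.5] 162 [0.0977 0.1011 0.1085] [ 0.6593 -0.0386] [ 0.6581 -0.0384] [ 0.658  -0.0384  0.1012]
up [211.5 159.6] 538 [0.09
[... 563 characters left out ...]
.3 1706 [ 84.5 111.9] 45.2
tube all [0.4735 0.0287] 171.1 [0.0147 0.0273] 562 [ 52.5 101.7] 76.1 zmed 0.0568
tube top [0.4835 0.0408] 164.2 [0.0074 0.0256] 238 [28.5 89.2] 76.0 zmed 0.0632
valve all [ 0.5148 -0.0882] 138.4 [0.008  0.0133] 147 [30.7 56.1] 46.2 zmed 0.045
valve top [ 0.5198 -0.0839] 36.1 [0.0056 0.0064] 58 [20.7 19.5] 46.2 zmed 0.0511
turntable [ 0.55711785 -0.01925604] 6075 ((567.3811645507812, 0.1555633544921875), (298.59796142578125, 294.84075927734375), 55.21909713745117)
up [251.7 165.1] 303 [0.0886 0.0974 0.0993] [0.6076 0.0851] [0.6029 0.08  ] [0.609  0.0867 0.0957]
up [302.9 176.9] 130 [0.0876 0.1006 0.1077] [ 0.6574 -0.0395] [ 0.6523 -0.0436] [ 0.6557 -0.0409  0.0982]
```

```bash
python3 - <<'E'
from h import *
for n in ('top','side'):
    c=arm.read_camera(n); V=cv2.cvtColor(c['color'],cv2.COLOR_BGR2GRAY)
    Vb=cv2.resize(V,None,fx=4,fy=4,interpolation=cv2.INTER_CUBIC)
    pads=dict(tube=(120,171),valve=(149,246),jar=(370,254),counter=(397,187)) if n=='top' else dict(tube=(197,163),valve=(160,198),jar=(313,318),counter=(395,290))
    for k,(u,v) in pads.items():
        print(n,k,'sil',V[v,u],'mat',V[v-33,u-20],'pad pct',np.percentile(V[v-22:v+22,u-22:u+22],[5,25,50,75,95]))
        thr=(V[v-33,u-20]+np.percentile(V[v-22:v+22,u-22:u+22],85))/2
        m=Vb>thr; w=np.zeros_like(m); w[(v-34)*4:(v+34)*4,(u-38)*4:(u+38)*4]=1
        m=big(m&w); cn,_=cv2.findContours(m.astype(np.uint8),cv2.RETR_EXTERNAL,cv2.CHAIN_APPROX_NONE); q=np.zeros_like(Vb); cv2.drawContours(q,cn,-1,1,-1)
        hole=big((q>0)&~m)
        for nm,mm in (('pad',q>0),('hole',hole)):
            vv,uu=np.nonzero(mm); px=np.c_[(uu+.5)/4-.5,(vv+.5)/4-.5]
            Q=on_plane(c,px,.008)[:,:2]; w_,E=np.linalg.eigh(np.cov(Q.T)); r=cv2.minAreaRect((Q*1000).astype(np.float32))
            print('  ',nm,(Q.mean(0)*1000).round(1),'ang',np.degrees(np.arctan2(E[1,1],E[0,1])).round(1)%180,np.round(r,1) if 0 else (np.round(r[0],1),np.round(r[1],1),round(r[2],1)))
E
```

```text
top tube sil 25 mat 93 pad pct [ 21.  32. 100. 170. 180.]
   pad [602.3 320.2] ang 136.9 (array([602.6, 320.5]), array([ 79.6, 109.3]), 46.4)
   hole [603.1 320.6] ang 136.6 (array([602.9, 320.7]), array([39.7, 93.6]), 46.5)
top valve sil 43 mat 107 pad pct [ 41.   114.   169.   174.   180.25]
   pad [423.2 240. ] ang 173.1 (array([423.8, 240.4]), array([ 80.2, 110.4]), 83.2)
   hole [423.7 240.2] ang 173.7 (array([423.7, 240.3]), array([27.8, 65.7]), 83.7)
top jar sil 32 mat 101 pad pct [ 24.  73. 113. 172. 181.]
   pad [ 417.2 -278.9] ang 177.0 (array([ 417.4, -279.4]), array([ 81. , 110.6]), 86.6)
   hole [ 417.7 -279.5] ang 96.1 (array([ 417.9, -279.7]), array([59.5, 60.5]), 0.5)
top counter sil 14 mat 92 pad pct [ 19.  93. 166. 173. 179.]
   pad [ 580.9 -349. ] ang 135.8 (array([ 581.5, -349.6]), array([ 79.4, 109.7]), 45.7)
   hole [ 581.8 -349.9] ang 82.8 (array([ 581.9, -350.1]), array([38.6, 38. ]), 45.3)
side tube sil 23 mat 84 pad pct [ 22.  83.  83.  84. 167.]
   pad [602.3 321.7] ang 135.4 (array([603.2, 322.8]), array([ 85.5, 113. ]), 46.0)
   hole [604.7 325.4] ang 137.7 (array([605.3, 325.8]), array([38.3, 93.4]), 48.1)
side valve sil 24 mat 83 pad pct [ 82.  83.  85. 161. 168.]
   pad [422.5 241.4] ang 174.0 (array([424., 243.]), array([ 84. , 110.3]), 83.3)
   hole [424.8 244.5] ang 173.8 (array([425. , 244.8]), array([65.4, 30.7]), 2.8)
side jar sil 21 mat 84 pad pct [ 22.  25. 106. 165. 169.]
   pad [ 415.4 -278.7] ang 177.1 (array([ 417.6, -277.5]), array([ 80. , 110.5]), 86.6)
   hole [ 418.5 -277.2] ang 38.599999999999994 (array([ 419.1, -276.9]), array([61.1, 60.3]), 5.0)
side counter sil 27 mat 83 pad pct [ 24.  83. 161. 165. 168.]
   pad [ 580.3 -348.9] ang 136.1 (array([ 581.6, -348.2]), array([ 80.9, 110. ]), 45.6)
   hole [ 583.  -347.4] ang 16.900000000000006 (array([ 583. , -347.3]), array([39.5, 38.1]), 29.7)
```

Request:
drive_tool(
  plan="-3.8 -3.4 0 0 9.4;-3.8 -3.4 0 0 9.4;-3.8 -3.4 0 0 9.4;-3.8 -3.4 0 0 9.4;-3.8 -3.4 0 0 9.4;-3.8 -3.4 0 0 9.4;-3.8 -3.4 0 0 9.4;-3.8 -3.4 0 0 9.4;-3.8 -3.4 0 0 9.4;-3.8 -3.4 0 0 9.4;-3.8 -3.4 0 0 9.4;-3.8 -3.4 0 0 9.4;0 0 0 0 9.4;0 0 0 0 9.4",
  force=20,
)

```text
t: 2.1
eef_pos: [0.4834, 0.0439, 0.4044]
tcp_rot: [[-0.966, 0.258, -0.001], [0.258, 0.966, 0.001], [0.001, 0.0, -1.0]]
wrist_force: [0.0, -0.3, 0.8]
opening: 0.094
```

```bash
cat >> h.py <<'E'
def go(x,y,zt,jaw,s=None):
    "remaining moves to TCP (x,y,zt) with jaw yaw deg (mod 180)"
    s=s or arm.read_state(); p=np.array(s['eef_pos']);R=np.array(s['tcp_rot'])
    d=R.T@(np.array([x,y,zt])-p); yaw=np.degrees(np.arctan2(R[1,1],R[0,1]))
    dy=(jaw-yaw+90)%180-90
    yx=np.radians(yaw+dy); R2=np.array([[-np.sin(yx),np.cos(yx),0],[np.cos(yx),np.sin(yx),0],[0,0,-1]]);  d2=R2.T@(np.array([x,y,zt])-p)
    if abs(R2[:,0]@R[:,0])<.2: print('?')
    print('t',s['t'],'tcp',(p*1000).round(1),'yaw',yaw.round(1),'open',round(s['opening']*1000,1),'q6',np.round(s['joint_pos'][5],2),'tilt',R[2,:2].round(4),'F',np.round(s['wrist_force'],1))
    print('cm before-turn',(d*100).round(2),'turn units',round(-dy/8,2),'cm after-turn',(d2*100).round(2))
E
python3 - <<'E'
from h import *
go(.486,.0435,.25,76)
c=arm.read_camera('wrist');cv2.imwrite('pics/w1.png',c['color'])
c=arm.read_camera('top');cv2.imwrite('pics/t1.png',c['color'])
E
```

```text
t 2.1 tcp [483.4  43.9 404.4] yaw 75.0 open 94.0 q6 -1.4 tilt [0.0011 0.0003] F [ 0.  -0.3  0.8]
cm before-turn [-0.28  0.02 15.44] turn units -0.12 cm after-turn [-0.27  0.02 15.44]
```

View pics/w1.png

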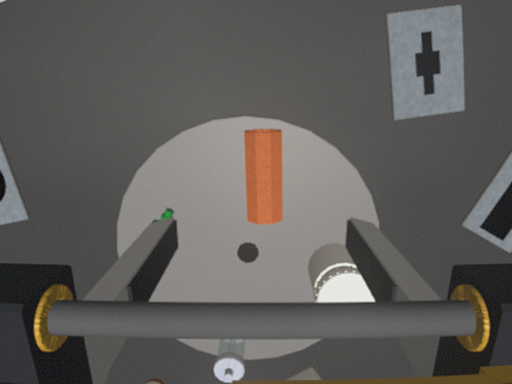

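```bash
python3 - <<'E'
from h import *
c=arm.read_camera('wrist');P=cloud(c);z=P[...,2];hsv=cv2.cvtColor(c['color'],cv2.COLOR_BGR2HSV).astype(int)
m=big((hsv[...,1]>150)&(hsv[...,0]<12))
for mm in (m,m&(z>.058)):
    v,u=np.nonzero(mm);Q=on_plane(c,np.c_[u,v],.063)[:,:2]*1000
    r=cv2.minAreaRect(Q.astype(np.float32));print(r,Q.mean(0),np.nanpercentile(z[mm],[5,50,95]))
G=cv2.cvtColor(c['color'],cv2.COLOR_BGR2GRAY)
w=np.zeros(G.shape,bool);w[15:110,395:460]=1
h=big((G<75)&w,(428,62)); 
v,u=np.nonzero(h);Q=on_plane(c,np.c_[u,v],.008)[:,:2]*1000;print('valve sil',cv2.minAreaRect(Q.astype(np.float32)),Q.mean(0))
E
```

```text
((483.5401306152344, 45.380577087402344), (32.95054244995117, 91.10285186767578), 75.96298217773438) [482.0534681   45.92415736] [0.05385824 0.0617454  0.06386414]
((484.7220458984375, 45.58531188964844), (26.836536407470703, 89.1178207397461), 77.01063537597656) [482.94915002  45.74399956] [0.05857565 0.06250787 0.06395408]
valve sil ((420.5109558105469, 241.21279907226562), (25.121957778930664, 62.96087646484375), 83.68515014648438) [420.09853214 241.1391757 ]
```

Request:
drive_tool(
  plan="-0.2 0.1 4 -0.1 9.4;0 0 4 0 9.4;0 0 4 0 9.4;0 0 3 0 9.4;0 0 1.5 0 9.4;0 0 0.8 0 9.4;0 0 0 0 9.4;0 0 0 0 9.4",
)

```text
t: 3.25
eef_pos: [0.4865, 0.0442, 0.2328]
tcp_rot: [[-0.97, 0.244, 0.002], [0.244, 0.97, -0.0], [-0.002, 0.0, -1.0]]
wrist_force: [-0.0, -0.5, 0.1]
opening: 0.0938
```

```bash
python3 - <<'E'
from h import *
go(.4855,.0445,.231,76)
c=arm.read_camera('wrist');cv2.imwrite('pics/w2.png',c['color'])
E
```

```text
t 3.25 tcp [486.5  44.2 232.8] yaw 75.9 open 93.8 q6 -1.41 tilt [-0.0024  0.0004] F [-0.  -0.5  0.1]
cm before-turn [0.11 0.   0.18] turn units -0.02 cm after-turn [0.11 0.   0.18]
```

View pics/w2.png

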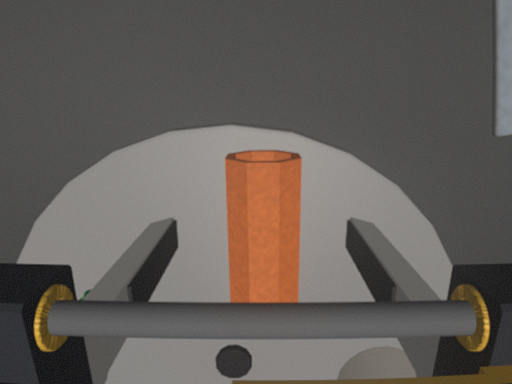

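Request:
drive_tool(
  plan="0 0 0.1 0 3.4;0 0 0 0 3.4;0 0 0 0 3.4;0 0 0 0 3.4;0 0 0 0 3.4;0 0 0 0 3.4;0 0 0 0 3.4;0 0 0 0 3.4",
  force=25,
)

```text
t: 4.3
eef_pos: [0.4859, 0.0443, 0.2307]
tcp_rot: [[-0.97, 0.244, 0.0], [0.244, 0.97, 0.0], [-0.0, 0.0, -1.0]]
wrist_force: [0.0, 1.1, 0.9]
opening: 0.0355
```

```bash
python3 - <<'E'
from h import *
go(.603,.3207,.35,46.5)
E
```

```text
t 4.3 tcp [485.9  44.3 230.7] yaw 75.9 open 35.5 q6 -1.41 tilt [-0.0001  0.0001] F [0.  1.1 0.9]
cm before-turn [ -4.6   29.67 -11.93] turn units 3.67 cm after-turn [ 10.53  28.11 -11.93]
```

Request:
drive_tool(
  plan="0 0 -1 0 3.4;0 0 -3 0 3.4;0 0 -4 0 3.4;0 0 -4 1 3.4;0 0 0 1 3.4;0 0 0 1 3.4;0 0 0 0.7 3.4;1.3 3.5 0 0 3.4;1.3 3.5 0 0 3.4;1.3 3.5 0 0 3.4;1.3 3.5 0 0 3.4;1.3 3.5 0 0 3.4;1.3 3.5 0 0 3.4;1.3 3.5 0 0 3.4;1.3 3.5 0 0 3.4;0 0 0 0 3.4;0 0 0 0 3.4;0 0 0 0 3.4",
)

```text
t: 6.55
eef_pos: [0.6041, 0.3174, 0.3508]
tcp_rot: [[-0.722, 0.692, -0.0], [0.692, 0.722, -0.001], [-0.0, -0.001, -1.0]]
wrist_force: [-0.7, 0.3, -1.1]
opening: 0.0359
```

```bash
python3 - <<'E'
from h import *
go(.603,.3207,.213,46.5)
for n in ('wrist','top','side'):
    c=arm.read_camera(n);cv2.imwrite(f'pics/{n}3.png',c['color'])
E
```

```text
t 6.55 tcp [604.1 317.4 350.8] yaw 46.2 open 35.9 q6 -0.45 tilt [-0.     -0.0007] F [-0.7  0.3 -1.1]
cm before-turn [ 0.31  0.17 13.78] turn units -0.04 cm after-turn [ 0.31  0.16 13.78]
```

View pics/wrist3.png

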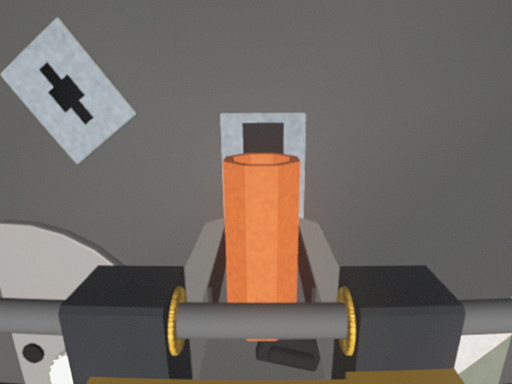

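View pics/side3.png

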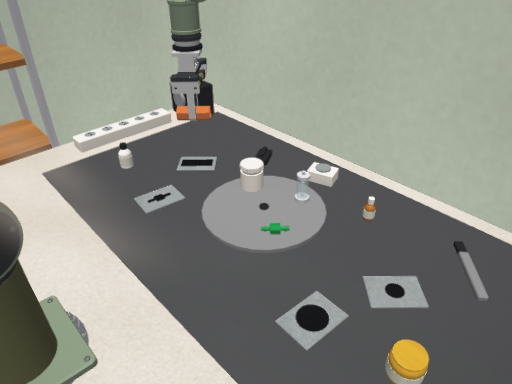

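Request:
drive_tool(
  plan="0.3 0.1 3 0 3.4;0 0 4 0 3.4;0 0 3 0 3.4;0 0 2 0 3.4;0 0 1 0 3.4;0 0 0 0 3.4;0 0 0 0 3.4",
)

```text
t: 7.58
eef_pos: [0.6036, 0.3215, 0.2222]
tcp_rot: [[-0.722, 0.691, 0.003], [0.691, 0.722, 0.001], [-0.001, 0.003, -1.0]]
wrist_force: [-0.8, 0.8, -1.4]
opening: 0.0357
```

```bash
python3 - <<'E'
from h import *
go(.603,.3207,.213,46.5)
for n in ('wrist','top'):
    c=arm.read_camera(n);cv2.imwrite(f'pics/{n}4.png',c['color'])
t=cv2.imread('pics/top4.png');cv2.imwrite('pics/top4z.png',cv2.resize(t[120:220,60:190],None,fx=6,fy=6,interpolation=cv2.INTER_CUBIC))
E
```

```text
t 7.575 tcp [603.6 321.5 222.2] yaw 46.3 open 35.7 q6 -0.44 tilt [-0.0012  0.0025] F [-0.8  0.8 -1.4]
cm before-turn [-0.01 -0.09  0.92] turn units -0.03 cm after-turn [-0.01 -0.09  0.92]
```

View pics/wrist4.png

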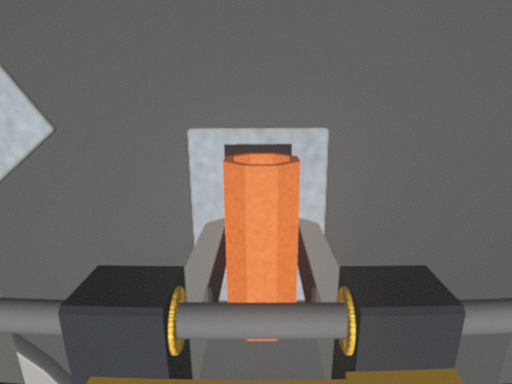

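View pics/top4z.png

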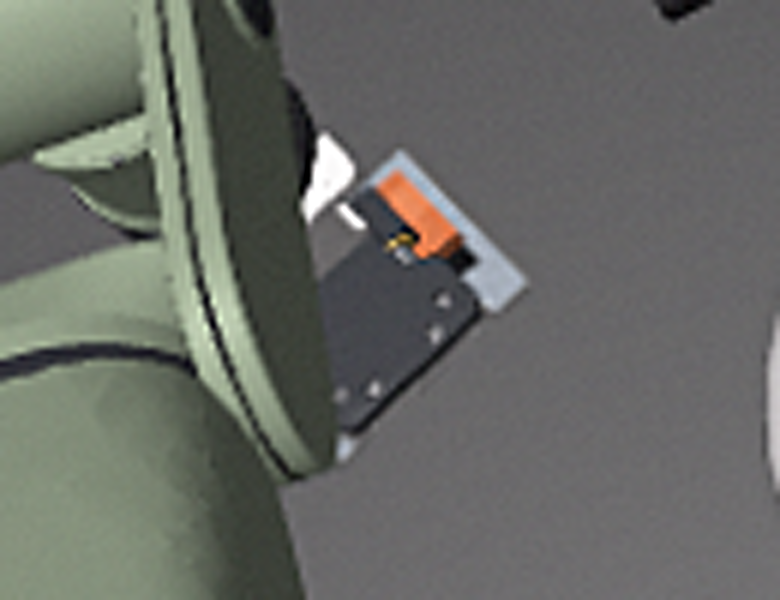

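Request:
drive_tool(
  plan="0 -0.15 0.3 0 3.4;0 0 0.2 0 3.4;0 0 0.2 0 3.4;0 0 0.1 0 3.4;0 0 0 0 3.4;0 0 0 0 3.4",
)

```text
t: 8.43
eef_pos: [0.6018, 0.3202, 0.2127]
tcp_rot: [[-0.722, 0.691, 0.0], [0.691, 0.722, 0.0], [-0.0, 0.0, -1.0]]
wrist_force: [-0.4, 0.7, -1.2]
opening: 0.0355
```

```bash
python3 - <<'E'
from h import *
go(.603,.3207,.213,46.5)
for n in ('wrist',):
    c=arm.read_camera(n);cv2.imwrite(f'pics/{n}5.png',c['color'])
E
```

```text
t 8.425 tcp [601.8 320.2 212.7] yaw 46.3 open 35.5 q6 -0.45 tilt [-0.0001  0.0001] F [-0.4  0.7 -1.2]
cm before-turn [-0.05  0.12 -0.03] turn units -0.03 cm after-turn [-0.05  0.12 -0.03]
```

View pics/wrist5.png

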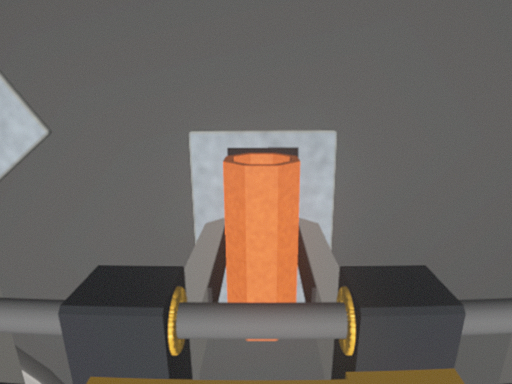

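Request:
drive_tool(
  plan="0 0.05 0.05 0 3.4;0 0 0.05 0 3.4;0 0 0 0 3.4;0 0 0 0 3.4",
)

```text
t: 8.98
eef_pos: [0.6022, 0.3205, 0.2117]
tcp_rot: [[-0.722, 0.691, 0.0], [0.691, 0.722, 0.0], [-0.0, 0.0, -1.0]]
wrist_force: [0.2, 0.6, -0.9]
opening: 0.036
```

Request:
drive_tool(
  plan="0 0 0.05 0 3.4;0 0 0 0 3.4;0 0 0.05 0 3.4;0 0 0 0 3.4",
)

```text
t: 9.48
eef_pos: [0.6022, 0.3206, 0.2117]
tcp_rot: [[-0.723, 0.691, 0.0], [0.691, 0.723, -0.0], [-0.0, 0.0, -1.0]]
wrist_force: [-1.6, -1.0, 6.4]
opening: 0.0358
```

Contact (6 N up). Release gently, then rise.

Request:
drive_tool(
  plan="0 0 -0.05 0 4.2;0 0 0 0 4.6;0 0 0 0 5.4;0 0 0 0 6.0;0 0 0 0 6.0;0 0 -2 0 6;0 0 -4 0 6.5;0 0 -4 0 9.4;0 0 -4 0 9.4;-4 0 -3 0 9.4;-4 0 0 0 9.4;0 0 0 0 9.4;0 0 0 0 9.4",
)

```text
t: 11.1
eef_pos: [0.6595, 0.2653, 0.3816]
tcp_rot: [[-0.722, 0.692, -0.0], [0.692, 0.722, 0.001], [0.001, 0.0, -1.0]]
wrist_force: [0.5, -0.3, 0.3]
opening: 0.094
```

```bash
python3 - <<'E'
from h import *
go(.522,-.0825,.35,47)
for n in ('wrist','top'):
    c=arm.read_camera(n);cv2.imwrite(f'pics/{n}6.png',c['color'])
E
```

```text
t 11.1 tcp [659.5 265.3 381.6] yaw 46.2 open 94.0 q6 -0.55 tilt [0.0007 0.0002] F [ 0.5 -0.3  0.3]
cm before-turn [-14.12 -34.64   3.15] turn units -0.09 cm after-turn [-13.66 -34.82   3.16]
```

View pics/wrist6.png

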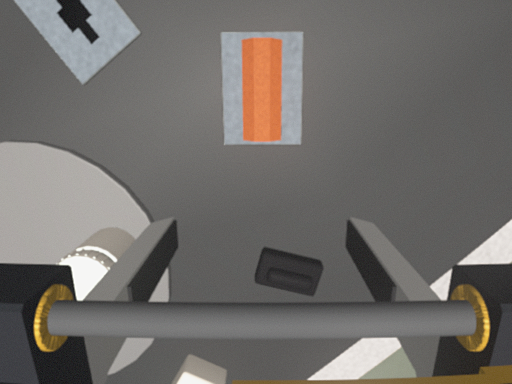

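View pics/top6.png

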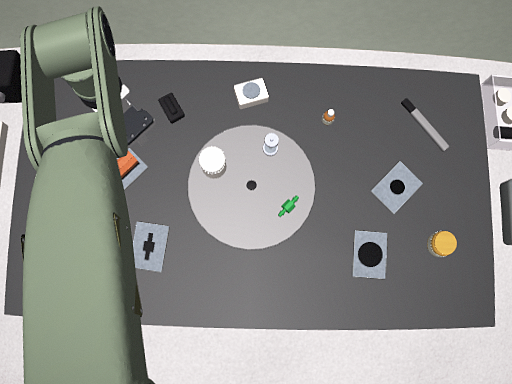

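```bash
python3 - <<'E'
from h import *
c=arm.read_camera('wrist');hsv=cv2.cvtColor(c['color'],cv2.COLOR_BGR2HSV).astype(int);z=cloud(c)[...,2]
o=big((hsv[...,1]>150)&(hsv[...,0]<12))
w=np.zeros(o.shape,bool);w[20:160,205:320]=1
pad=big(((hsv[...,2]>120)|o)&w)
v,u=np.nonzero(pad);Q=on_plane(c,np.c_[u,v],.008)[:,:2]*1000;r=cv2.minAreaRect(Q.astype(np.float32));print('pad',r)
print('tube z',np.nanpercentile(z[o],[5,50,95]))
m=o&(z>.040); v,u=np.nonzero(m);Q=on_plane(c,np.c_[u,v],.044)[:,:2]*1000;print('top',cv2.minAreaRect(Q.astype(np.float32)),len(u))
# side extents at mid height (octagon widest, end faces): all pixels at z=.026
v,u=np.nonzero(o);Q=on_plane(c,np.c_[u,v],.044)[:,:2]*1000;print('all',cv2.minAreaRect(Q.astype(np.float32)))
g=cv2.resize(c['color'][15:160,190:330],None,fx=5,fy=4);cv2.imwrite('pics/w6z.png',g)
E
```

```text
pad ((592.6912841796875, 317.1232604980469), (98.22901916503906, 113.39617919921875), 46.16666793823242)
tube z [0.03527415 0.04276957 0.04486607]
top ((601.0831298828125, 320.041015625), (25.214204788208008, 88.20733642578125), 46.87874221801758) 2588
all ((600.9848022460938, 320.02398681640625), (33.28451919555664, 88.22236633300781), 46.34947967529297)
```

View pics/w6z.png

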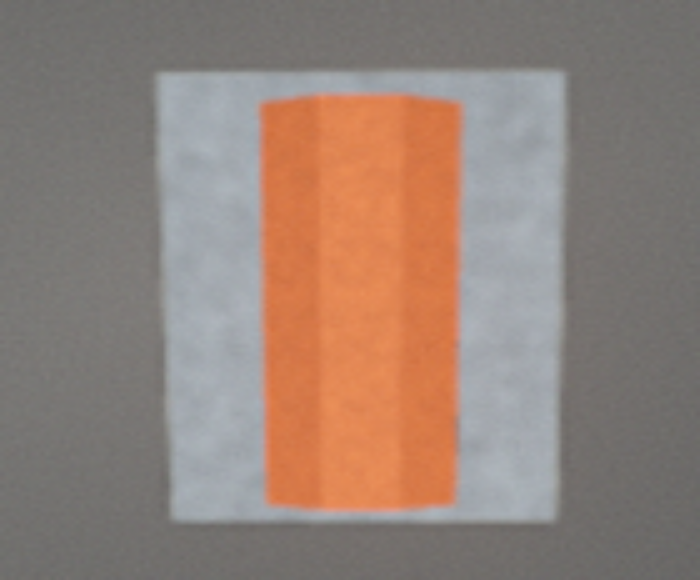

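```bash
python3 - <<'E'
from h import *
c=arm.read_camera('wrist')
f=lambda x,y:(190+(x+.5)/5-.5,15+(y+.5)/4-.5)
p=on_plane(c,[f(156,71),f(567,71),f(556,521),f(171,521)],.008)*1000
print(p[:,:2],p.mean(0),[np.linalg.norm(p[i]-p[(i+1)%4]) for i in range(4)])
d=(p[0]+p[1]-p[2]-p[3])[:2];print('ang',np.degrees(np.arctan2(d[1],d[0]))%180)
t=on_plane(c,[f(320,95),f(405,95),f(403,509),f(322,509)],.044)*1000
print(t[:,:2],t.mean(0)); d=(t[0]+t[1]-t[2]-t[3])[:2];print('ang',np.degrees(np.arctan2(d[1],d[0]))%180)
E
```

```text
[[533.50415883 330.27540939]
 [587.7395277  387.20398795]
 [666.50093613 312.87579202]
 [612.18801357 255.84355954]] [599.98315906 321.54968722   8.        ] [np.float64(78.62784680546882), np.float64(108.29607641900976), np.float64(78.75639084292219), np.float64(108.31089172955757)]
ang 136.6247037539667
[[563.83406121 345.78747879]
 [573.92885282 356.38444725]
 [638.82810227 294.75401805]
 [628.59512817 284.00901066]] [601.29653612 320.23373869  44.        ]
ang 136.41505596879577
```

Request:
drive_tool(
  plan="-1.5 -3.8 0 0 9.4;-1.5 -3.8 0 0 9.4;-1.5 -3.8 0 0 9.4;-1.5 -3.8 0 0 9.4;-1.5 -3.8 0 0 9.4;-1.5 -3.8 0 0 9.4;-1.5 -3.8 0 0 9.4;-1.5 -3.8 0 0 9.4;-1.5 -3.8 0 0 9.4;0 0 1 0 9.4;0 0 0 0 9.4;0 0 0 0 9.4",
)

```text
t: 12.8
eef_pos: [0.5213, -0.074, 0.371]
tcp_rot: [[-0.724, 0.69, -0.0], [0.69, 0.724, 0.0], [0.001, 0.0, -1.0]]
wrist_force: [0.0, 0.0, 0.2]
opening: 0.0942
```

```bash
python3 - <<'E'
from h import *
go(.522,-.0825,.229,47)
for n in ('wrist','top','side'):
    c=arm.read_camera(n);cv2.imwrite(f'pics/{n}7.png',c['color'])
    hsv=cv2.cvtColor(c['color'],cv2.COLOR_BGR2HSV).astype(int);z=cloud(c)[...,2]
    if n!='wrist':
        o=big((hsv[...,1]>150)&(hsv[...,0]<12)&(hsv[...,0]>4)); v,u=np.nonzero(o); Q=on_plane(c,np.c_[u,v],.044)[:,:2]*1000;print(n,'tube all',cv2.minAreaRect(Q.astype(np.float32)),Q.mean(0))
        m=o&(abs(z-.044)<.004);v,u=np.nonzero(m);Q=on_plane(c,np.c_[u,v],.044)[:,:2]*1000;print('tube top',cv2.minAreaRect(Q.astype(np.float32)),Q.mean(0))
        # pad rect
        V=cv2.GaussianBlur(c['color'],(1,1),0).max(2)
        U0,V0=(120,171) if n=='top' else (197,163)
        w=np.zeros(o.shape,bool);w[V0-32:V0+32,U0-36:U0+36]=1
        pad=big(((V>128)|o)&w); v,u=np.nonzero(pad);Q=on_plane(c,np.c_[u,v],.008)[:,:2]*1000;print('pad+tube',cv2.minAreaRect(Q.astype(np.float32)))
t=cv2.imread('pics/top7.png');cv2.imwrite('pics/top7z.png',cv2.resize(t[135:210,85:160],None,fx=8,fy=8,interpolation=cv2.INTER_CUBIC))
E
```

```text
t 12.8 tcp [521.3 -74.  371. ] yaw 46.4 open 94.2 q6 -1.11 tilt [0.0005 0.0002] F [0.  0.  0.2]
cm before-turn [-0.64 -0.57 14.2 ] turn units -0.08 cm after-turn [-0.63 -0.57 14.2 ]
top tube all ((599.6506958007812, 314.1202697753906), (40.522159576416016, 87.79249572753906), 47.87211608886719) [598.70793717 313.74981974]
tube top ((600.7600708007812, 315.3731384277344), (33.15774917602539, 87.9692153930664), 46.261962890625) [602.57280024 317.53304387]
pad+tube ((602.7178344726562, 320.5180969238281), (79.85095977783203, 109.73409271240234), 46.803890228271484)
side tube all ((586.6670532226562, 298.39654541015625), (71.1026611328125, 96.059814453125), 45.968597412109375) [584.62417687 294.66261764]
tube top ((598.314208984375, 315.2656555175781), (30.538375854492188, 89.38249206542969), 45.89021301269531) [596.97469191 317.75885416]
pad+tube ((614.83740234375, 338.12225341796875), (110.9312973022461, 114.93724060058594), 46.045719146728516)
```

View pics/top7z.png

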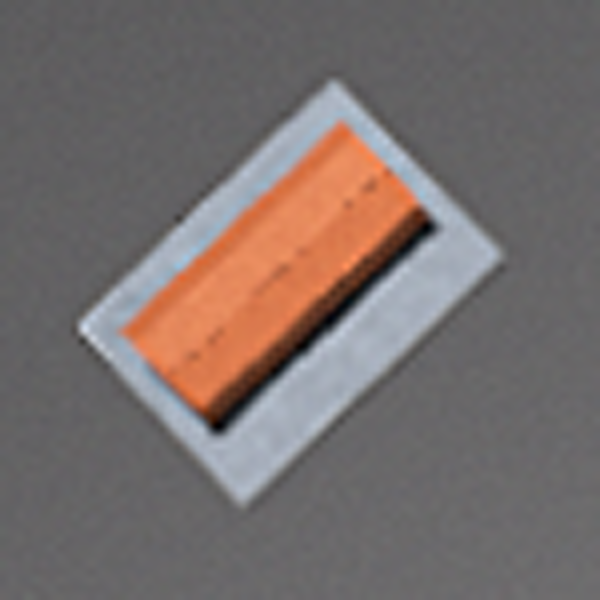

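View pics/wrist7.png

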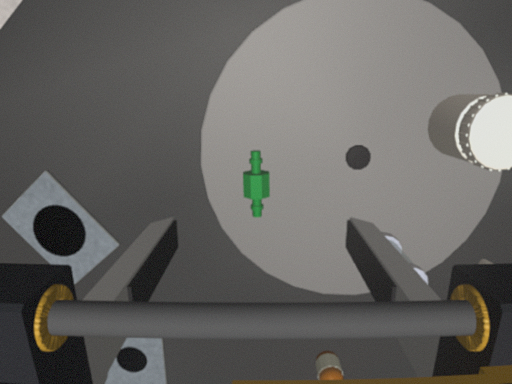

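```bash
python3 - <<'E'
from h import *
for n in ('wrist','side'):
    c=arm.read_camera(n)
    hsv=cv2.cvtColor(c['color'],cv2.COLOR_BGR2HSV).astype(int)
    o=big((hsv[...,1]>120)&(hsv[...,0]>45)&(hsv[...,0]<80)); v,u=np.nonzero(o); Q=on_plane(c,np.c_[u,v],.039)[:,:2]*1000
    r=cv2.minAreaRect(Q.astype(np.float32)); print(n,r,Q.mean(0),len(u))
c={}
import pickle
E
python3 - <<'E'
from h import *
c=arm.read_camera('top'); im=cv2.imread('pics/top0.png')
hsv=cv2.cvtColor(im,cv2.COLOR_BGR2HSV).astype(int)
o=big((hsv[...,1]>120)&(hsv[...,0]>45)&(hsv[...,0]<80)); v,u=np.nonzero(o); Q=on_plane(c,np.c_[u,v],.039)[:,:2]*1000
print('top',cv2.minAreaRect(Q.astype(np.float32)),Q.mean(0),len(u))
E
```

```text
wrist ((520.287841796875, -81.73384094238281), (22.366052627563477, 61.363555908203125), 46.67766189575195) [520.40930213 -81.64978977] 905
side ((524.9933471679688, -78.48823547363281), (38.22811508178711, 52.13814163208008), 78.58915710449219) [524.69619469 -78.30098252] 167
top ((523.4771728515625, -82.22328186035156), (21.119279861450195, 60.92604446411133), 46.29576110839844) [523.14426819 -82.20827851] 154
```

Request:
drive_tool(
  plan="-0.7 -0.45 4 0 9.4;0 0 4 0 9.4;0 0 3 0 9.4;0 0 2 0 9.4;0 0 0.9 0 9.4;0 0 0 0 9.4;0 0 0 0 9.4",
)

```text
t: 13.98
eef_pos: [0.5236, -0.0835, 0.2333]
tcp_rot: [[-0.722, 0.691, 0.002], [0.691, 0.722, -0.001], [-0.002, 0.001, -1.0]]
wrist_force: [0.2, 0.7, -0.7]
opening: 0.0938
```

```bash
python3 - <<'E'
from h import *
go(.5234,-.0823,.229,46.5)
for n in ('wrist',):
    c=arm.read_camera(n);cv2.imwrite(f'pics/{n}8.png',c['color'])
E
```

```text
t 13.975 tcp [523.6 -83.5 233.3] yaw 46.3 open 93.8 q6 -1.13 tilt [-0.0019  0.0009] F [ 0.2  0.7 -0.7]
cm before-turn [0.1  0.07 0.43] turn units -0.03 cm after-turn [0.09 0.08 0.43]
```

View pics/wrist8.png

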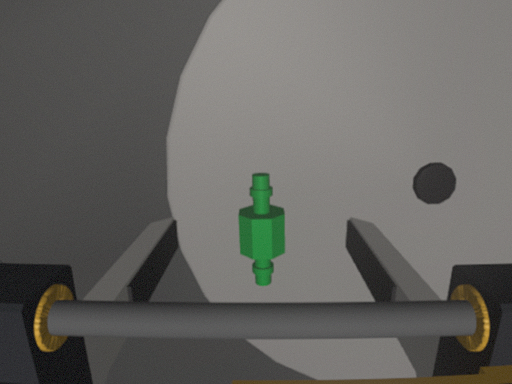

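Request:
drive_tool(
  plan="0.1 0 0.25 0 9.4;0 0 0.1 0 9.4;0 0 0 0 2;0 0 0 0 2;0 0 0 0 2;0 0 0 0 2;0 0 0 0 2;0 0 0 0 2;0 0 0 0 2;0 0 0 0 2;0 0 0 0 2;0 0 0 0 2",
  force=15,
)

```text
t: 15.52
eef_pos: [0.5222, -0.0827, 0.2286]
tcp_rot: [[-0.722, 0.691, -0.0], [0.691, 0.722, 0.0], [0.0, -0.0, -1.0]]
wrist_force: [0.9, -0.3, -1.0]
opening: 0.0238
```

```bash
python3 - <<'E'
from h import *
go(.4237,.2403,.33,83.4)
E
```

```text
t 15.525 tcp [522.2 -82.7 228.6] yaw 46.3 open 23.8 q6 -1.13 tilt [ 0. -0.] F [ 0.9 -0.3 -1. ]
cm before-turn [ 29.45  16.52 -10.14] turn units -4.64 cm after-turn [ 13.5   30.95 -10.14]
```

Request:
drive_tool(
  plan="0 0 -1 0 2;0 0 -3 0 2;0 0 -4 0 2;0 0 -2 0 2;3.3 1.8 0 0 2;3.3 1.8 0 0 2;3.3 1.8 0 0 2;3.3 1.8 0 0 2;3.3 1.8 0 0 2;3.3 1.8 0 0 2;3.3 1.8 0 0 2;3.3 1.8 0 0 2;3 2 0 0 2;0 0 0 -1 2;0 0 0 -1 2;0 0 0 -1 2;0 0 0 -1 2;0 0 0 -0.6 2;0 0 0 0 2;0 0 0 0 2",
)

```text
t: 18.02
eef_pos: [0.4232, 0.2391, 0.329]
tcp_rot: [[-0.993, 0.122, 0.001], [0.122, 0.993, 0.0], [-0.0, 0.0, -1.0]]
wrist_force: [-0.1, 0.4, -0.9]
opening: 0.0239
```

```bash
python3 - <<'E'
from h import *
go(.4237,.2403,.2105,83.4)
E
```

```text
t 18.025 tcp [423.2 239.1 329. ] yaw 83.0 open 23.9 q6 -1.11 tilt [-0.0005  0.0002] F [-0.1  0.4 -0.9]
cm before-turn [-0.03  0.12 11.85] turn units -0.05 cm after-turn [-0.03  0.12 11.85]
```

Contact TCP height ≈ 0.2286−0.019 = 0.2096. Go to ~6 mm above and look.

Request:
drive_tool(
  plan="0 0.1 4 0 2;0 0 4 0 2;0 0 2 0 2;0 0 1.3 0 2;0 0 0 0 2;0 0 0 0 2",
)

```text
t: 18.77
eef_pos: [0.424, 0.2403, 0.2166]
tcp_rot: [[-0.993, 0.121, 0.002], [0.121, 0.993, 0.001], [-0.002, 0.001, -1.0]]
wrist_force: [-0.4, 0.1, -0.5]
opening: 0.0236
```

```bash
python3 - <<'E'
from h import *
go(.4237,.2403,.2096,83.4)
c=arm.read_camera('wrist');cv2.imwrite('pics/wrist9.png',c['color'])
E
```

```text
t 18.775 tcp [424.  240.3 216.6] yaw 83.0 open 23.6 q6 -1.11 tilt [-0.0018  0.0009] F [-0.4  0.1 -0.5]
cm before-turn [ 0.03 -0.01  0.7 ] turn units -0.04 cm after-turn [ 0.03 -0.01  0.7 ]
```

View pics/wrist9.png

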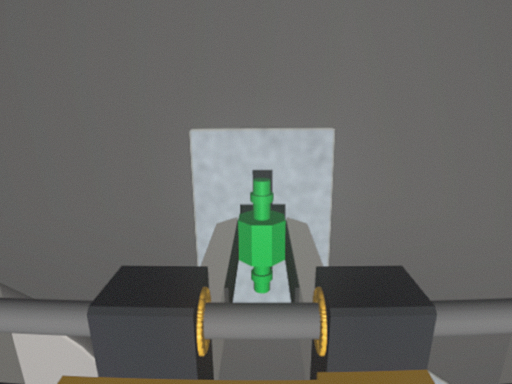

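```bash
python3 - <<'E'
from h import *
c=arm.read_camera('wrist');s=arm.read_state();R=np.array(s['tcp_rot']);x=R[:,0]*[1,1,0]
p=np.array(s['eef_pos']);b=p[2]-.2096+.008  # bottom of valve
# rows along image centre
for lbl,px,z in (('sil end',(262,170.5),.008),('stub end top',(261.5,179.5),b+.0165),('body top far edge',(262,211.5),b+.024),('sil body far edge',(245,205),.008),('stub near end bottom',(262,292),b+.0075),('stub near end ctr',(262,288),b+.012)):
    X=on_plane(c,[px],z)[0]; print(lbl,((X-p)@x*1000).round(1))
E
```

```text
sil end 34.4
stub end top 34.9
body top far edge 21.0
sil body far edge 14.3
stub near end bottom -32.9
stub near end ctr -27.6
```

```bash
python3 - <<'E'
from h import *
c=arm.read_camera('wrist');s=arm.read_state();R=np.array(s['tcp_rot']);x=R[:,0]*[1,1,0]
p=np.array(s['eef_pos']);b=p[2]-.2096+.008
g=cv2.cvtColor(c['color'],cv2.COLOR_BGR2HSV)
col=[(r,tuple(g[r,262])) for r in list(range(166,184))+list(range(284,296))]
print([(r,int(a[0]),int(a[1]),int(a[2])) for r,a in col])
for r in (177.5,178.5,179.5):
  print(r,[((on_plane(c,[(262,r)],b+h)[0]-p)@x*1000-31).round(1) for h in (.0075,.012,.0165)])
for r in (290,291,292): print(r,[((on_plane(c,[(262,r)],b+h)[0]-p)@x*1000+31).round(1) for h in (.0075,.012,.0165)])
E
```

```text
[(166, 105, 22, 184), (167, 102, 25, 186), (168, 103, 22, 184), (169, 100, 25, 153), (170, 101, 23, 90), (171, 83, 15, 66), (172, 83, 15, 70), (173, 80, 10, 73), (174, 90, 19, 68), (175, 105, 21, 72), (176, 95, 21, 73), (177, 71, 45, 80), (178, 68, 87, 94), (179, 68, 103, 99), (180, 67, 117, 107), (181, 67, 143, 141), (182, 68, 163, 181), (183, 67, 161, 201), (284, 67, 187, 181), (285, 69, 185, 187), (286, 68, 187, 184), (287, 68, 181, 186), (288, 68, 180, 187), (289, 67, 183, 188), (290, 67, 182, 186), (291, 68, 192, 185), (292, 67, 155, 187), (293, 70, 77, 178), (294, 94, 23, 178), (295, 104, 21, 179)]
177.5 [np.float64(2.8), np.float64(3.8), np.float64(4.9)]
178.5 [np.float64(2.2), np.float64(3.3), np.float64(4.4)]
179.5 [np.float64(1.7), np.float64(2.8), np.float64(3.9)]
290 [np.float64(-0.7), np.float64(2.0), np.float64(4.8)]
291 [np.float64(-1.4), np.float64(1.4), np.float64(4.2)]
292 [np.float64(-2.0), np.float64(0.8), np.float64(3.5)]
```

Request:
drive_tool(
  plan="0 0 0.3 0 2;0 0 0.2 0 2;0 0 0.1 0 2;0 0 0.05 0 2;0 0 0 0 2;0 0 0 0 2",
)

```text
t: 19.68
eef_pos: [0.4233, 0.2401, 0.2096]
tcp_rot: [[-0.993, 0.121, -0.001], [0.121, 0.993, -0.0], [0.001, -0.0, -1.0]]
wrist_force: [-1.9, -1.0, 4.6]
opening: 0.0235
```

Request:
drive_tool(
  plan="0 0 -0.05 0 3;0 0 0 0 3.5;0 0 0 0 4.5;0 0 0 0 5;0 0 -1 0 5;0 0 -4 0 6;0 0 -4 0 9.4;0 0 -4 0 9.4;-4 0 -4 0 9.4;-4 -2 0 0 9.4;0 0 0 0 9.4;0 0 0 0 9.4",
)

```text
t: 21.18
eef_pos: [0.4997, 0.2106, 0.3794]
tcp_rot: [[-0.993, 0.121, -0.002], [0.121, 0.993, 0.0], [0.002, -0.0, -1.0]]
wrist_force: [-0.9, 0.5, -0.8]
opening: 0.0942
```

```bash
python3 - <<'E'
from h import *
go(.6115,.0923,.35,83)
c=arm.read_camera('wrist');cv2.imwrite('pics/wrist10.png',c['color'])
E
```

```text
t 21.175 tcp [499.7 210.6 379.4] yaw 83.0 open 94.2 q6 -1.21 tilt [ 0.0016 -0.0001] F [-0.9  0.5 -0.8]
cm before-turn [-12.54 -10.39   2.92] turn units 0.0 cm after-turn [-12.54 -10.38   2.94]
```

View pics/wrist10.png

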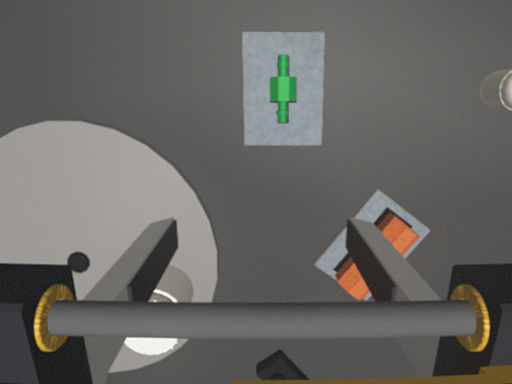

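Request:
drive_tool(
  plan="-4.2 -3.5 0 0 9.4;-4.2 -3.5 0 0 9.4;-4.1 -3.4 0 0 9.4;0 0 0 0 9.4;0 0 0 0 9.4",
)

```text
t: 21.85
eef_pos: [0.6109, 0.0931, 0.3789]
tcp_rot: [[-0.993, 0.12, -0.002], [0.12, 0.993, 0.001], [0.002, 0.0, -1.0]]
wrist_force: [0.4, -0.7, -0.4]
opening: 0.094
```

```bash
python3 - <<'E'
from h import *
go(.6115,.0923,.237,83)
c=arm.read_camera('wrist');cv2.imwrite('pics/wrist11.png',c['color'])
P=cloud(c);z=P[...,2];m=big((z>.09)&(z<.105)&(np.hypot(P[...,0]-.61,P[...,1]-.09)<.05)&(c['color'].min(2)>90)); v,u=np.nonzero(m);Q=on_plane(c,np.c_[u,v],.097)[:,:2]*1000
print(cv2.minEnclosingCircle(Q.astype(np.float32)),Q.mean(0),len(u),v.min(),v.max())
E
```

```text
t 21.85 tcp [610.9  93.1 378.9] yaw 83.1 open 94.0 q6 -1.44 tilt [0.0023 0.0004] F [ 0.4 -0.7 -0.4]
cm before-turn [-0.11 -0.08 14.19] turn units 0.01 cm after-turn [-0.07 -0.07 14.19]
((610.4824829101562, 93.46805572509766), 29.883853912353516) [609.78217871  93.33040856] 4100 158 230
```

View pics/wrist11.png

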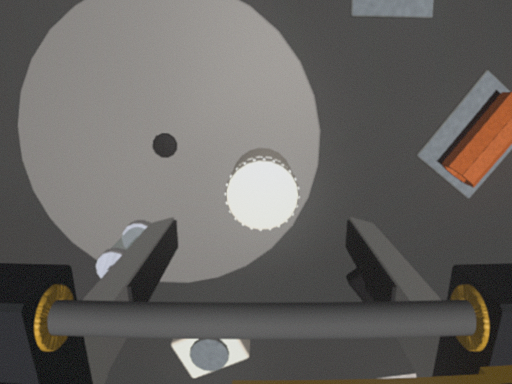

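Request:
drive_tool(
  plan="-0.15 0 4 0 9.4;0 0 4 0 9.4;0 0 3.5 0 9.4;0 0 2 0 9.4;0 0 0.8 0 9.4;0 0 0 0 9.4;0 0 0 0 5.4;0 0 0 0 5.4;0 0 0 0 5.4;0 0 0 0 5.4;0 0 0 0 5.4;0 0 0 0 5.4",
  force=25,
)

```text
t: 23.4
eef_pos: [0.6135, 0.0921, 0.237]
tcp_rot: [[-0.993, 0.121, 0.0], [0.121, 0.993, 0.0], [-0.0, 0.0, -1.0]]
wrist_force: [-0.9, 1.7, 2.2]
opening: 0.0574
```

```bash
python3 - <<'E'
from h import *
go(.4178,-.2795,.36,83)
c=arm.read_camera('wrist');cv2.imwrite('pics/wrist12.png',c['color'])
E
```

```text
t 23.4 tcp [613.5  92.1 237. ] yaw 83.1 open 57.4 q6 -1.44 tilt [-0.0005  0.0002] F [-0.9  1.7  2.2]
cm before-turn [ 14.92 -39.25 -12.32] turn units 0.01 cm after-turn [ 14.89 -39.27 -12.3 ]
```

View pics/wrist12.png

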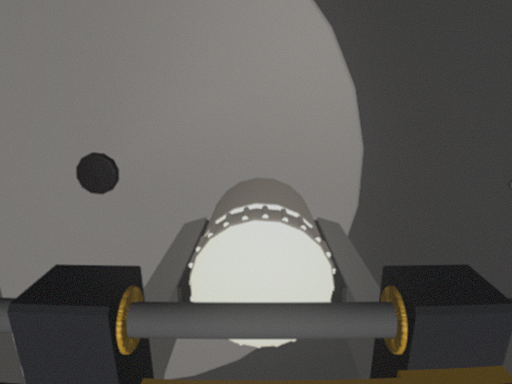

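Request:
drive_tool(
  plan="0 0 -1 0 5.4;0 0 -3 0 5.4;0 0 -4 0 5.4;0 0 -4 0 5.4;1.4 -3.6 0 0 5.4;1.4 -3.6 0 0 5.4;1.4 -3.6 0 0 5.4;1.4 -3.6 0 0 5.4;1.4 -3.6 0 0 5.4;1.4 -3.6 0 0 5.4;1.4 -3.6 0 0 5.4;1.4 -3.6 0 0 5.4;1.4 -3.6 0 0 5.4;1.4 -3.6 0 0 5.4;0.9 -3.2 0 0 5.4;0 0 0 0 5.4;0 0 0 0 5.4",
)

```text
t: 25.58
eef_pos: [0.418, -0.2786, 0.3566]
tcp_rot: [[-0.993, 0.121, -0.0], [0.121, 0.993, 0.001], [0.0, 0.001, -1.0]]
wrist_force: [0.3, 0.6, -0.8]
opening: 0.0575
```

```bash
python3 - <<'E'
from h import *
go(.4178,-.2795,.218,83)
E
```

```text
t 25.575 tcp [ 418.  -278.6  356.6] yaw 83.0 open 57.5 q6 -2.21 tilt [0.0004 0.0008] F [ 0.3  0.6 -0.8]
cm before-turn [ 0.   -0.1  13.86] turn units 0.01 cm after-turn [ 1.000e-02 -9.000e-02  1.386e+01]
```

Request:
drive_tool(
  plan="0 -0.1 4 0 5.4;0 0 4 0 5.4;0 0 3 0 5.4;0 0 1.5 0 5.4;0 0 0.5 0 5.4;0 0 0 0 5.4;0 0 0 0 5.4",
)

```text
t: 26.45
eef_pos: [0.4185, -0.2805, 0.2279]
tcp_rot: [[-0.993, 0.121, 0.002], [0.121, 0.993, -0.002], [-0.002, -0.002, -1.0]]
wrist_force: [-0.3, -0.3, -1.7]
opening: 0.0581
```

```bash
python3 - <<'E'
from h import *
go(.4178,-.2795,.218,83)
for n in ('wrist','side'):
    c=arm.read_camera(n);cv2.imwrite(f'pics/{n}13.png',c['color'])
E
```

```text
t 26.45 tcp [ 418.5 -280.5  227.9] yaw 83.1 open 58.1 q6 -2.21 tilt [-0.0021 -0.0016] F [-0.3 -0.3 -1.7]
cm before-turn [0.09 0.09 0.99] turn units 0.01 cm after-turn [0.08 0.09 0.99]
```

View pics/wrist13.png

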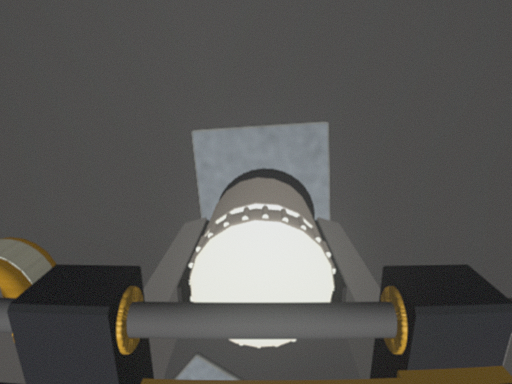

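View pics/side13.png

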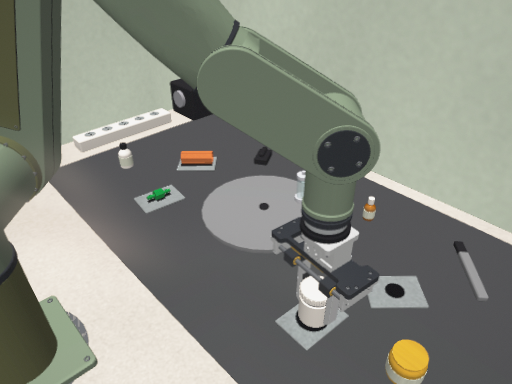

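```bash
cat >> h.py <<'E'
def fitc(Q,r=None):
    from scipy.optimize import least_squares
    Q=np.asarray(Q)[:,:2]*1000; m=Q.mean(0)
    f=(lambda p:np.hypot(*(Q-p[:2]).T)-(r if r else p[2]))
    x0=[m[0],m[1]]+([] if r else [30]); s=least_squares(f,x0,loss='soft_l1'); return s.x.round(1),np.abs(s.fun).mean().round(2)
E
python3 - <<'E'
from h import *
c=arm.read_camera('wrist');G=cv2.cvtColor(c['color'],cv2.COLOR_BGR2GRAY).astype(int)
s=arm.read_state();p=np.array(s['eef_pos']);b=p[2]-.218+.008
print(G[160:200,265])
sil=[];jar=[]
for u in range(225,306,4):
    col=G[:,u]; r=145
    while r<220 and col[r]>85: r+=1
    sil.append((u,r-.5))
    r2=r+2
    while r2<215 and col[r2]<75: r2+=1
    jar.append((u,r2-.5))
print(sil,jar)
print(fitc(on_plane(c,sil,.008),30.)); print(fitc(on_plane(c,sil,.008)))
print(b,p*1000)
print(fitc(on_plane(c,jar[4:-4],b),29.))
E
```

```text
[138 139 137 135 135 133 138 138 124  83  57  50  56  51  55  54  55  69
  96 116 124 120 120 123 123 120 120 122 120 122 119 121 122 123 124 124
 124 123 123 125]
[(225, 188.5), (229, 184.5), (233, 180.5), (237, 177.5), (241, 175.5), (245, 172.5), (249, 171.5), (253, 170.5), (257, 169.5), (261, 168.5), (265, 168.5), (269, 168.5), (273, 169.5), (277, 170.5), (281, 171.5), (285, 173.5), (289, 174.5), (293, 177.5), (297, 180.5), (301, 184.5), (305, 188.5)] [(225, 191.5), (229, 188.5), (233, 185.5), (237, 182.5), (241, 180.5), (245, 179.5), (249, 178.5), (253, 177.5), (257, 176.5), (261, 176.5), (265, 177.5), (269, 177.5), (273, 177.5), (277, 179.5), (281, 180.5), (285, 182.5), (289, 184.5), (293, 187.5), (297, 191.5), (301, 194.5), (305, 200.5)]
(array([ 415.4, -278.7]), np.float64(0.17))
(array([ 414.6, -278.6,   29.3]), np.float64(0.15))
0.01759321416989775 [ 418.22726303 -280.38209499  227.59321417]
(array([ 416.6, -281. ]), np.float64(0.16))
```

Request:
drive_tool(
  plan="0.1 0.2 0.3 0 5.4;0 0 0.3 0 5.4;0 0 0 0 5.4;0 0 0 0 5.4",
)

```text
t: 27.1
eef_pos: [0.4172, -0.2779, 0.2206]
tcp_rot: [[-0.993, 0.121, -0.0], [0.121, 0.993, 0.0], [0.0, 0.0, -1.0]]
wrist_force: [-0.2, 0.5, -1.2]
opening: 0.0578
```

```bash
python3 - <<'E'
from h import *
c=arm.read_camera('wrist');G=cv2.cvtColor(c['color'],cv2.COLOR_BGR2GRAY).astype(int)
s=arm.read_state();p=np.array(s['eef_pos']);b=p[2]-.218+.008
sil=[];jar=[]
for u in range(229,302,4):
    col=G[:,u]; r=145
    while r<220 and col[r]>85: r+=1
    sil.append((u,r-.5))
    r2=r+2
    while r2<215 and col[r2]<75: r2+=1
    jar.append((u,r2-.5))
print(fitc(on_plane(c,sil,.008),30.)); 
print(b,p*1000,fitc(on_plane(c,jar[3:-3],b),29.))
E
```

```text
(array([ 415.4, -278.7]), np.float64(0.16))
0.010644198196557757 [ 417.19379004 -277.97861102  220.6441982 ] (array([ 415.1, -278.5]), np.float64(0.15))
```

Now aligned within 0.4 mm; lower to contact.

Request:
drive_tool(
  plan="0 0 0.15 0 5.4;0 0 0.05 0 5.4;0 0 0.05 0 5.4;0 0 0 0 5.4;0 0 0 0 5.4",
)

```text
t: 27.78
eef_pos: [0.4172, -0.278, 0.2182]
tcp_rot: [[-0.993, 0.121, -0.0], [0.121, 0.993, -0.0], [-0.0, -0.0, -1.0]]
wrist_force: [0.1, -0.1, -1.7]
opening: 0.0576
```

Request:
drive_tool(
  plan="0 0 0.05 0 5.4;0 0 0 0 5.4;0 0 0.05 0 5.4;0 0 0 0 5.4;0 0 0 0 5.4",
)

```text
t: 28.4
eef_pos: [0.4173, -0.278, 0.2179]
tcp_rot: [[-0.993, 0.121, -0.0], [0.121, 0.993, -0.0], [0.0, -0.0, -1.0]]
wrist_force: [-2.9, 1.8, 6.4]
opening: 0.0577
```

Request:
drive_tool(
  plan="0 0 -0.05 0 6.2;0 0 0 0 6.8;0 0 0 0 7.6;0 0 0 0 8.6;0 0 0 0 9.4;0 0 -2 0 9.4;0 0 -4 0 9.4;0 0 -4 0 9.4;0 0 -4 0 9.4;0 0 -2 0 9.4;-4 0.5 0 0 9.4;-4 0.5 0 0 9.4;0 0 0 0 9.4;0 0 0 0 9.4",
)

```text
t: 30.15
eef_pos: [0.4974, -0.2775, 0.3771]
tcp_rot: [[-0.993, 0.121, -0.001], [0.121, 0.993, 0.001], [0.001, 0.0, -1.0]]
wrist_force: [0.9, -0.1, 0.4]
opening: 0.0936
```

```bash
python3 - <<'E'
from h import *
go(.6585,-.0384,.36,83)
c=arm.read_camera('wrist');cv2.imwrite('pics/wrist14.png',c['color'])
c=arm.read_camera('side');cv2.imwrite('pics/side14.png',c['color'])
E
```

```text
t 30.15 tcp [ 497.4 -277.5  377.1] yaw 83.1 open 93.6 q6 -2.11 tilt [0.0015 0.0005] F [ 0.9 -0.1  0.4]
cm before-turn [-13.11  25.68   1.7 ] turn units 0.01 cm after-turn [-13.08  25.7    1.71]
```

View pics/wrist14.png

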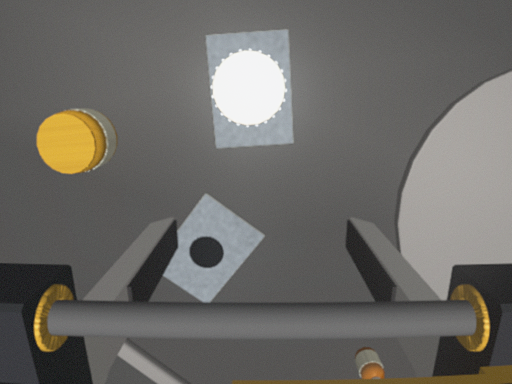

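Request:
drive_tool(
  plan="-1.9 3.7 0 0 9.4;-1.9 3.7 0 0 9.4;-1.9 3.7 0 0 9.4;-1.9 3.7 0 0 9.4;-1.9 3.7 0 0 9.4;-1.9 3.7 0 0 9.4;-1.7 3.5 0 0 9.4;0 0 0 0 9.4;0 0 0 0 9.4",
)

```text
t: 31.38
eef_pos: [0.6582, -0.0392, 0.3775]
tcp_rot: [[-0.993, 0.121, -0.001], [0.121, 0.993, -0.001], [0.001, -0.001, -1.0]]
wrist_force: [-0.2, 0.9, 0.8]
opening: 0.0939
```

```bash
python3 - <<'E'
from h import *
go(.6585,-.0384,.236,83)
c=arm.read_camera('wrist');cv2.imwrite('pics/wrist15.png',c['color'])
cv2.imwrite('pics/w15z.png',cv2.resize(c['color'][100:260,190:340],None,fx=4,fy=3.7))
P=cloud(c);z=P[...,2];m=(np.hypot(P[...,0]-.658,P[...,1]+.038)<.04)
for a,b,zz in ((.096,.106,.101),(.106,.115,.109),(.034,.045,.039)):
    mm=big(m&(z>a)&(z<b)); v,u=np.nonzero(mm);Q=on_plane(c,np.c_[u,v],zz)[:,:2]*1000
    print(a,cv2.minEnclosingCircle(Q.astype(np.float32)),Q.mean(0),len(u),u.mean(),v.mean())
c=arm.read_camera('top');cv2.imwrite('pics/top15.png',c['color'])
E
```

```text
t 31.375 tcp [658.2 -39.2 377.5] yaw 83.0 open 93.9 q6 -1.64 tilt [ 0.0008 -0.0007] F [-0.2  0.9  0.8]
cm before-turn [-0.03  0.09 14.15] turn units 0.0 cm after-turn [-0.02  0.08 14.15]
0.096 ((657.4534301757812, -37.634830474853516), 16.04952621459961) [657.20494632 -37.43302328] 1165 264.2575107296137 195.40343347639484
0.106 ((658.0243530273438, -37.78355026245117), 4.362089157104492) [657.93666349 -37.47447135] 95 264.4 199.3578947368421
0.034 ((657.3117065429688, -37.642269134521484), 17.783950805664062) [648.84789157 -36.63598599] 301 263.54485049833886 168.6578073089701
```

View pics/w15z.png

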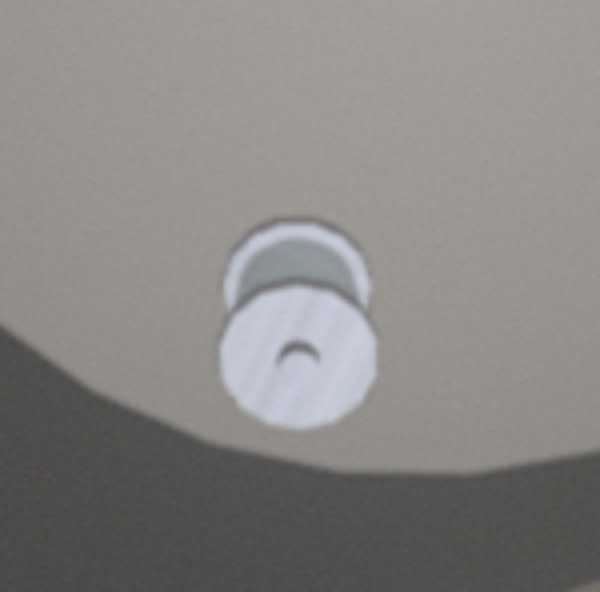

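View pics/top15.png

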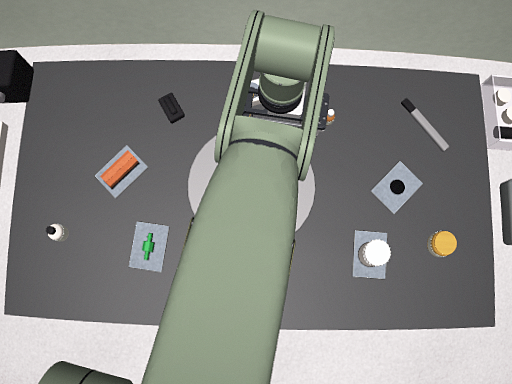

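Request:
drive_tool(
  plan="-0.1 0.1 4 0 9.4;0 0 4 0 9.4;0 0 3 0 9.4;0 0 1.8 0 9.4;0 0 0.5 0 9.4;0 0 0 0 9.4;0 0 0 0 9.4",
)

```text
t: 32.35
eef_pos: [0.6607, -0.0377, 0.2464]
tcp_rot: [[-0.993, 0.121, 0.003], [0.121, 0.993, -0.001], [-0.003, -0.0, -1.0]]
wrist_force: [0.3, -0.7, 0.3]
opening: 0.0937
```

```bash
python3 - <<'E'
from h import *
go(.6597,-.0382,.244,83)
c=arm.read_camera('wrist');cv2.imwrite('pics/wrist16.png',c['color'])
E
```

```text
t 32.35 tcp [660.7 -37.7 246.4] yaw 83.1 open 93.7 q6 -1.64 tilt [-0.0031 -0.0002] F [ 0.3 -0.7  0.3]
cm before-turn [ 0.1  -0.06  0.24] turn units 0.01 cm after-turn [ 0.1  -0.06  0.24]
```

View pics/wrist16.png

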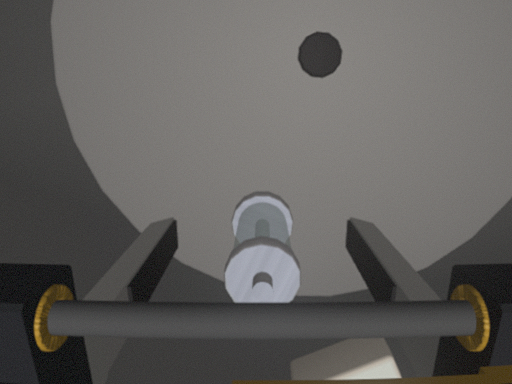

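Centred (col 262). Settle slightly and close.

Request:
drive_tool(
  plan="0 0 0.1 0 9.4;0 0 0 0 2.5;0 0 0 0 2.5;0 0 0 0 2.5;0 0 0 0 2.5;0 0 0 0 2.5;0 0 0 0 2.5;0 0 0 0 2.5;0 0 0 0 2.5;0 0 0 0 2.5",
  force=18,
)

```text
t: 33.65
eef_pos: [0.66, -0.0375, 0.2436]
tcp_rot: [[-0.993, 0.121, -0.0], [0.121, 0.993, 0.0], [0.0, -0.0, -1.0]]
wrist_force: [0.1, 0.7, -0.0]
opening: 0.0315
```

```bash
python3 - <<'E'
from h import *
go(.5818,-.35,.35,60)
E
```

```text
t 33.65 tcp [660.  -37.5 243.6] yaw 83.1 open 31.5 q6 -1.64 tilt [ 0. -0.] F [ 0.1  0.7 -0. ]
cm before-turn [  3.99 -31.96 -10.64] turn units 2.88 cm after-turn [ -8.85 -30.97 -10.64]
```

Request:
drive_tool(
  plan="0 0 0 0 2.5;0 0 0 0 2.5;0 0 0 0 2.5",
)

```text
t: 34.02
eef_pos: [0.66, -0.0375, 0.2436]
tcp_rot: [[-0.993, 0.121, 0.0], [0.121, 0.993, -0.0], [-0.0, -0.0, -1.0]]
wrist_force: [0.1, -0.4, -0.5]
opening: 0.0311
```

```bash
python3 - <<'E'
from h import *
go(.5818,-.35,.35,60)
c=arm.read_camera('wrist');cv2.imwrite('pics/wrist17.png',c['color'])
c=arm.read_camera('side');cv2.imwrite('pics/side17.png',cv2.resize(c['color'][80:230,220:400],None,fx=4,fy=4))
E
```

```text
t 34.025 tcp [660.  -37.5 243.6] yaw 83.1 open 31.1 q6 -1.64 tilt [-0. -0.] F [ 0.1 -0.4 -0.5]
cm before-turn [  3.99 -31.96 -10.64] turn units 2.88 cm after-turn [ -8.85 -30.97 -10.64]
```

View pics/wrist17.png

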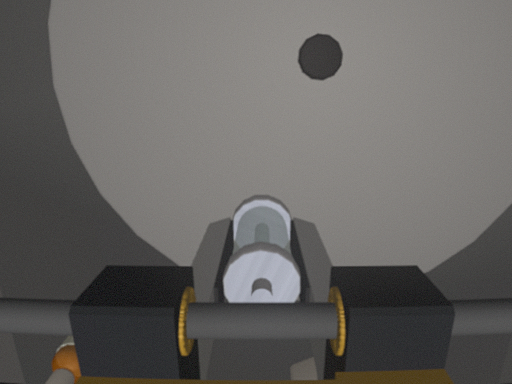

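View pics/side17.png

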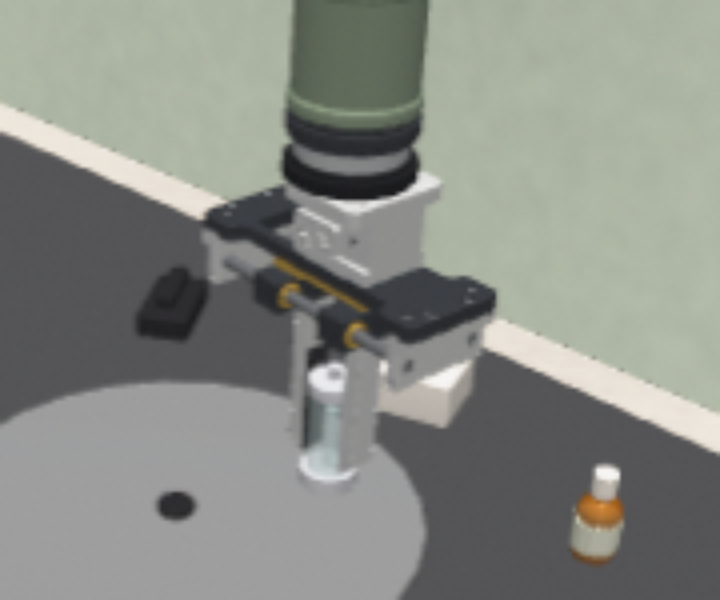

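Request:
drive_tool(
  plan="0 0 0 0 2.5;0 0 -0.5 0 2.5;0 0 -1 0 2.5;0 0 -1.5 0 2.5;0 0 0 0 2.5;0 0 0 0 2.5",
  force=25,
)

```text
t: 34.88
eef_pos: [0.66, -0.0375, 0.2741]
tcp_rot: [[-0.993, 0.121, 0.001], [0.121, 0.993, -0.0], [-0.001, -0.0, -1.0]]
wrist_force: [0.2, 0.4, -0.7]
opening: 0.0315
```

```bash
python3 - <<'E'
from h import *
go(.5818,-.35,.35,60)
c=arm.read_camera('wrist');cv2.imwrite('pics/wrist18.png',c['color'])
c=arm.read_camera('side');cv2.imwrite('pics/side18.png',cv2.resize(c['color'][80:230,220:400],None,fx=4,fy=4))
E
```

```text
t 34.875 tcp [660.  -37.5 274.1] yaw 83.1 open 31.5 q6 -1.64 tilt [-0.0006 -0.    ] F [ 0.2  0.4 -0.7]
cm before-turn [  3.98 -31.96  -7.6 ] turn units 2.88 cm after-turn [ -8.85 -30.97  -7.59]
```

View pics/wrist18.png

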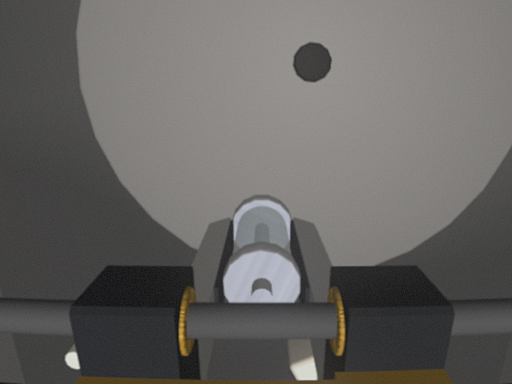

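View pics/side18.png

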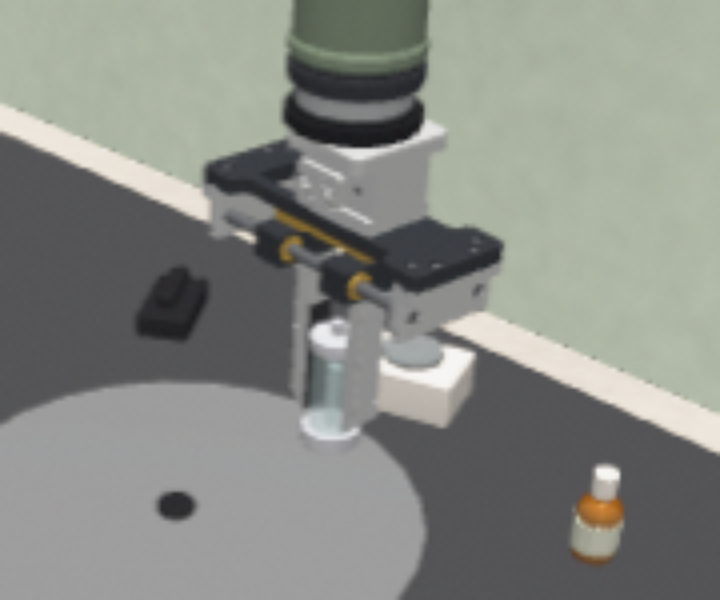

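Request:
drive_tool(
  plan="0 0 -2.5 0 2.5;0 0 -3 0 2.5;0 0 -1.5 0 2.5;0.2 -1.5 0 0 2.5;0.4 -2.8 0 0 2.5;0.4 -3 0 0 2.5;0.4 -3 0 0 2.5;0.4 -3 0 0 2.5;0.4 -3 0 0 2.5;0.4 -3 0 0 2.5;0.4 -3 0 0 2.5;0.4 -3 0 0 2.5;0.4 -3 0 0 2.5;0.3 -2.2 0 0 2.5;0.2 -1.5 0 0 2.5;0 0 0 0 2.5;0 0 0 0 2.5;0 0 0 0 2.5",
)

```text
t: 37.22
eef_pos: [0.579, -0.349, 0.3437]
tcp_rot: [[-0.993, 0.12, 0.0], [0.12, 0.993, 0.0], [-0.0, 0.0, -1.0]]
wrist_force: [0.3, -0.0, -1.3]
opening: 0.0311
```

```bash
python3 - <<'E'
from h import *
go(.5818,-.35,.2246,83)
E
```

```text
t 37.225 tcp [ 579.  -349.   343.7] yaw 83.1 open 31.1 q6 -2.12 tilt [-0.      0.0002] F [ 0.3 -0.  -1.3]
cm before-turn [-0.28 -0.07 11.91] turn units 0.02 cm after-turn [-0.29 -0.07 11.91]
```

Request:
drive_tool(
  plan="-0.2 0 2 0 2.5;0 0 3 0 2.5;0 0 3 0 2.5;0 0 2 0 2.5;0 0 1 0 2.5;0 0 0 0 2.5;0 0 0 0 2.5",
)

```text
t: 38.1
eef_pos: [0.5812, -0.3507, 0.235]
tcp_rot: [[-0.993, 0.121, 0.002], [0.121, 0.993, -0.002], [-0.002, -0.001, -1.0]]
wrist_force: [0.1, -0.8, -1.2]
opening: 0.0312
```

```bash
python3 - <<'E'
from h import *
go(.5818,-.35,.2246,83)
c=arm.read_camera('wrist');cv2.imwrite('pics/wrist19.png',c['color'])
E
```

```text
t 38.1 tcp [ 581.2 -350.7  235. ] yaw 83.1 open 31.2 q6 -2.12 tilt [-0.0022 -0.0013] F [ 0.1 -0.8 -1.2]
cm before-turn [-0.05  0.07  1.04] turn units 0.01 cm after-turn [-0.05  0.07  1.04]
```

View pics/wrist19.png

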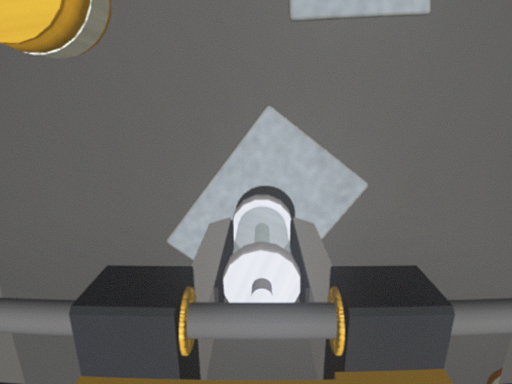

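```bash
cat > m.py <<'E'
from h import *
c=arm.read_camera('wrist');G=cv2.cvtColor(c['color'],cv2.COLOR_BGR2GRAY).astype(int)
s=arm.read_state();p=np.array(s['eef_pos']);b=p[2]-.2246+.008
print(G[178:206:1,264])
sil=[];foot=[]
for u in range(240,289,3):
    col=G[:,u]; r=160
    while r<230 and col[r]>100: r+=1
    r2=r+2
    while r2<240 and col[r2]<100: r2+=1
    if r2-r<25: sil.append((u,r-.5)); foot.append((u,r2-.5))
print([(a,b_,f[1]) for (a,b_),f in zip(sil,foot)])
S=fitc(on_plane(c,sil,.008),19.);F=fitc(on_plane(c,foot,b),18.)
d=F[0]-S[0];R=np.array(s['tcp_rot'])[:2,:2]
print(b,p*1000,S,F,'foot-sil world',d,'tool mm to move',(R.T@-d).round(1))
E
python3 m.py
```

```text
[170 171 170 170 172 172 159 125  70  64  65  65  65  66  65  69  89 116
 129 135 143 173 220 234 236 235 234 227]
[(240, 198.5, 203.5), (243, 194.5, 199.5), (246, 191.5, 198.5), (249, 189.5, 197.5), (252, 188.5, 195.5), (255, 186.5, 194.5), (258, 186.5, 194.5), (261, 185.5, 194.5), (264, 185.5, 194.5), (267, 185.5, 194.5), (270, 185.5, 195.5), (273, 186.5, 196.5), (276, 187.5, 197.5), (279, 188.5, 199.5), (282, 190.5, 201.5), (285, 192.5, 205.5), (288, 196.5, 208.5)]
0.018660684156884426 [ 581.16830309 -350.6508932   235.26068416] (array([ 579.4, -349. ]), np.float64(0.13)) (array([ 580.7, -351.2]), np.float64(0.16)) foot-sil world [ 1.3 -2.2] tool mm to move [1.6 2. ]
```

Request:
drive_tool(
  plan="0.1 0.2 0.3 0 2.5;0 0 0.4 0 2.5;0 0 0 0 2.5;0 0 0 0 2.5",
)

```text
t: 38.7
eef_pos: [0.5798, -0.3481, 0.2265]
tcp_rot: [[-0.993, 0.121, -0.0], [0.121, 0.993, 0.0], [0.0, 0.0, -1.0]]
wrist_force: [0.7, -0.7, -0.6]
opening: 0.031
```

```bash
python3 m.py
```

```text
[168 169 168 168 172 172 175 172 168 170 170 174 174 172 150  93  87 113
 128 132 144 176 220 234 235 236 234 228]
[(240, 200.5, 203.5), (243, 197.5, 200.5), (246, 196.5, 198.5), (249, 194.5, 197.5), (252, 193.5, 195.5), (255, 193.5, 195.5), (258, 192.5, 194.5), (261, 192.5, 194.5), (264, 192.5, 194.5), (267, 193.5, 195.5), (270, 193.5, 195.5), (273, 195.5, 197.5), (276, 196.5, 198.5), (279, 229.5, 231.5), (282, 229.5, 231.5), (285, 229.5, 231.5), (288, 229.5, 231.5)]
0.010043499059542431 [ 579.89938101 -348.1655539   226.64349906] (array([ 579. , -350.9]), np.float64(1.08)) (array([ 578.8, -350. ]), np.float64(0.92)) foot-sil world [-0.2  0.9] tool mm to move [-0.3 -0.9]
```

```bash
sed -i 's/range(240,289,3)/range(237,278,3)/' m.py; python3 m.py; python3 - <<'E'
from h import *
c=arm.read_camera('wrist');cv2.imwrite('pics/w20z.png',cv2.resize(c['color'][170:250,200:330],None,fx=6,fy=6,interpolation=cv2.INTER_CUBIC))
E
```

```text
[170 173 172 170 172 174 172 170 169 169 168 172 175 173 143  90  85 114
 130 135 145 174 220 235 235 235 234 230]
[(237, 202.5, 207.5), (240, 199.5, 203.5), (243, 197.5, 200.5), (246, 196.5, 198.5), (249, 194.5, 197.5), (252, 193.5, 195.5), (255, 193.5, 195.5), (258, 192.5, 194.5), (261, 192.5, 194.5), (264, 192.5, 194.5), (267, 193.5, 195.5), (270, 193.5, 195.5), (273, 194.5, 196.5), (276, 196.5, 198.5)]
0.0100810993422761 [ 579.93097894 -348.16553674  226.68109934] (array([ 579.4, -349. ]), np.float64(0.14)) (array([ 579.1, -348.4]), np.float64(0.16)) foot-sil world [-0.3  0.6] tool mm to move [-0.4 -0.6]
```

View pics/w20z.png

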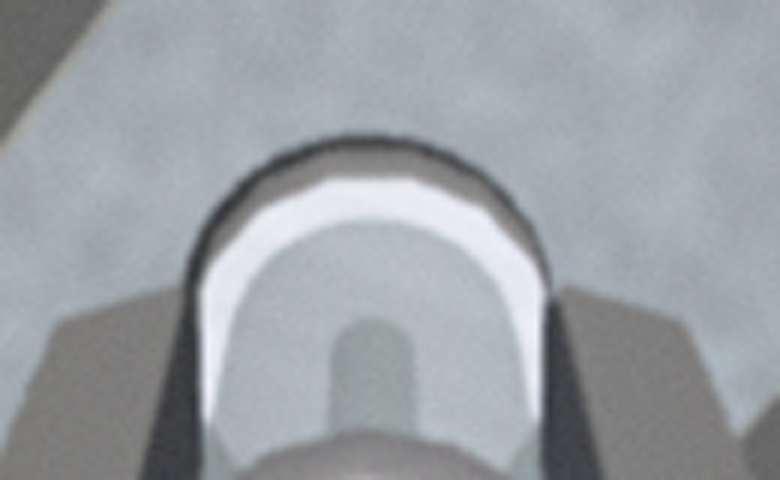

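Nearly centred; shift −0.05 cm in y and lower to contact.

Request:
drive_tool(
  plan="0 -0.05 0.1 0 2.5;0 0 0.05 0 2.5;0 0 0 0 2.5;0 0 0.05 0 2.5;0 0 0 0 2.5",
)

```text
t: 39.48
eef_pos: [0.5798, -0.3486, 0.2247]
tcp_rot: [[-0.993, 0.121, 0.0], [0.121, 0.993, -0.0], [-0.0, -0.0, -1.0]]
wrist_force: [0.9, -0.6, -0.7]
opening: 0.0313
```

Request:
drive_tool(
  plan="0 0 0.05 0 2.5;0 0 0 0 2.5;0 0 0 0 2.5",
)

```text
t: 39.85
eef_pos: [0.58, -0.3486, 0.2246]
tcp_rot: [[-0.993, 0.121, 0.0], [0.121, 0.993, -0.0], [-0.0, -0.0, -1.0]]
wrist_force: [-0.5, 0.9, 3.1]
opening: 0.0313
```

Request:
drive_tool(
  plan="0 0 0.02 0 2.5;0 0 0 0 3.6;0 0 0 0 4.2;0 0 0 0 5;0 0 0 0 6.5;0 0 0 0 8;0 0 0 0 9.4;0 0 0 0 9.4;0 0 -2 0 9.4;0 0 -4 0 9.4;0 0 -4 0 9.4;0 0 -4 0 9.4;0 4 0 0 9.4;-2 4 0 0 9.4;-2 4 0 0 9.4;0 4 0 0 9.4;0 4 0 0 9.4;0 0 0 0 9.4;0 0 0 0 9.4",
)

```text
t: 42.22
eef_pos: [0.6438, -0.1552, 0.3653]
tcp_rot: [[-0.993, 0.121, 0.002], [0.121, 0.993, -0.001], [-0.002, -0.001, -1.0]]
wrist_force: [0.6, -0.5, -1.3]
opening: 0.094
```

```bash
python3 - <<'E'
from h import *
go(.603,.3207,.36,46.4)
for n in ('top','side'):
    c=arm.read_camera(n);cv2.imwrite(f'pics/{n}21.png',c['color'])
a=cv2.imread('pics/top21.png');cv2.imwrite('pics/t21z.png',cv2.resize(a[140:290,330:480],None,fx=4,fy=4,interpolation=cv2.INTER_CUBIC))
E
```

```text
t 42.225 tcp [ 643.8 -155.2  365.3] yaw 83.1 open 94.0 q6 -1.82 tilt [-0.0017 -0.0011] F [ 0.6 -0.5 -1.3]
cm before-turn [ 9.79 46.76  0.46] turn units 4.58 cm after-turn [35.78 31.65  0.53]
```

View pics/t21z.png

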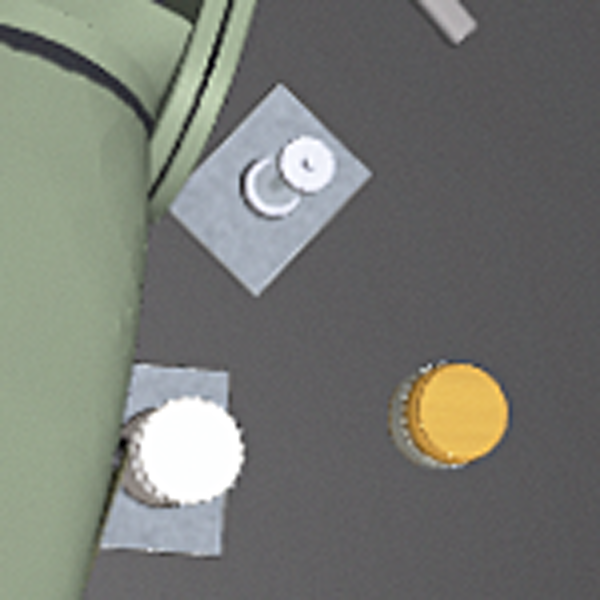

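View pics/side21.png

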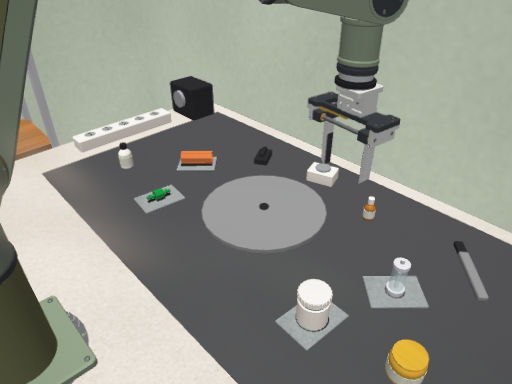

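Request:
drive_tool(
  plan="0.8 3.9 0 0 9.4;0.8 3.9 0 0 9.4;0.8 3.9 0 0 9.4;0.8 3.9 0 0 9.4;0.8 3.9 0 0 9.4;0.8 3.9 0 0 9.4;0.8 3.9 0 0 9.4;0.8 3.9 0 0 9.4;0.8 3.9 0 0 9.4;0.8 3.9 0 0 9.4;0.8 3.9 0 0 9.4;0.8 3.9 0 0 9.4;0 0 0 1 9.4;0 0 0 1 9.4;0 0 0 1 9.4;0 0 0 1 9.4;0 0 0 0.6 9.4;0 0 0 0 9.4;0 0 0 0 9.4",
)

```text
t: 44.7
eef_pos: [0.6054, 0.3205, 0.3639]
tcp_rot: [[-0.722, 0.691, -0.0], [0.691, 0.722, -0.0], [-0.0, -0.0, -1.0]]
wrist_force: [0.1, -0.3, 0.7]
opening: 0.0941
```

```bash
python3 - <<'E'
from h import *
go(.6022,.3206,.214,46.3)
E
```

```text
t 44.7 tcp [605.4 320.5 363.9] yaw 46.3 open 94.1 q6 -0.45 tilt [-0.     -0.0001] F [ 0.1 -0.3  0.7]
cm before-turn [ 0.24 -0.22 14.99] turn units -0.01 cm after-turn [ 0.24 -0.22 14.99]
```

Request:
drive_tool(
  plan="0.2 -0.2 4 0 9.4;0 0 4 0 9.4;0 0 4 0 9.4;0 0 2 0 9.4;0 0 0.9 0 9.4;0 0 0 0 9.4;0 0 0 0 9.4;0 0 0 0 9.4",
)

```text
t: 45.7
eef_pos: [0.6028, 0.3215, 0.2167]
tcp_rot: [[-0.723, 0.691, 0.003], [0.691, 0.723, 0.001], [-0.001, 0.003, -1.0]]
wrist_force: [-0.5, -0.1, -0.0]
opening: 0.0939
```

```bash
python3 - <<'E'
from h import *
go(.6022,.3206,.214,46.3)
c=arm.read_camera('wrist');cv2.imwrite('pics/wrist22.png',c['color'])
E
```

```text
t 45.7 tcp [602.8 321.5 216.7] yaw 46.3 open 93.9 q6 -0.44 tilt [-0.0013  0.0026] F [-0.5 -0.1 -0. ]
cm before-turn [-0.02 -0.1   0.27] turn units -0.0 cm after-turn [-0.02 -0.1   0.27]
```

View pics/wrist22.png

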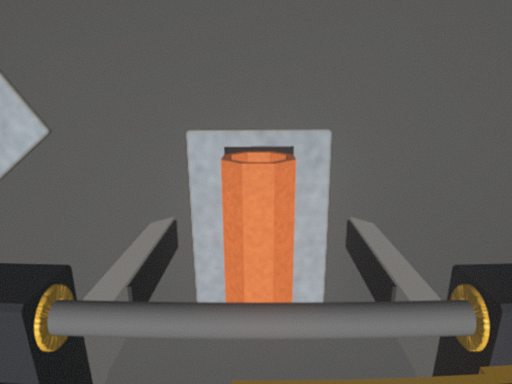

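Request:
drive_tool(
  plan="0 -0.1 0.2 0 9.4;0 0 0 0 9.4;0 0 0 0 3.4;0 0 0 0 3.4;0 0 0 0 3.4;0 0 0 0 3.4;0 0 0 0 3.4;0 0 0 0 3.4;0 0 0 0 3.4;0 0 0 0 3.4",
  force=20,
)

```text
t: 47.0
eef_pos: [0.6015, 0.3205, 0.213]
tcp_rot: [[-0.722, 0.691, 0.0], [0.691, 0.722, 0.0], [-0.0, 0.0, -1.0]]
wrist_force: [-0.3, 0.2, -0.8]
opening: 0.0356
```

Request:
drive_tool(
  plan="0 0 -0.3 0 3.4;0 0 0 0 3.4;0.17 0 0 0 3.4;0 0 0 0 3.4;0 0 0.15 0 3.4;0 0 0.05 0 3.4;0 0 0 0 3.4;0 0 0 0 3.4",
)

```text
t: 48.0
eef_pos: [0.6003, 0.3216, 0.214]
tcp_rot: [[-0.722, 0.691, 0.0], [0.691, 0.722, 0.0], [-0.0, 0.0, -1.0]]
wrist_force: [0.2, -0.3, -1.0]
opening: 0.0355
```

```bash
python3 - <<'E'
from h import *
go(.6003,.3220,.213,46.3)
c=arm.read_camera('wrist');cv2.imwrite('pics/w23z.png',cv2.resize(c['color'][110:190,190:340],None,fx=5,fy=5,interpolation=cv2.INTER_CUBIC))
E
```

```text
t 48.0 tcp [600.3 321.6 214. ] yaw 46.3 open 35.5 q6 -0.44 tilt [-0.  0.] F [ 0.2 -0.3 -1. ]
cm before-turn [0.02 0.03 0.1 ] turn units -0.01 cm after-turn [0.02 0.03 0.1 ]
```

View pics/w23z.png

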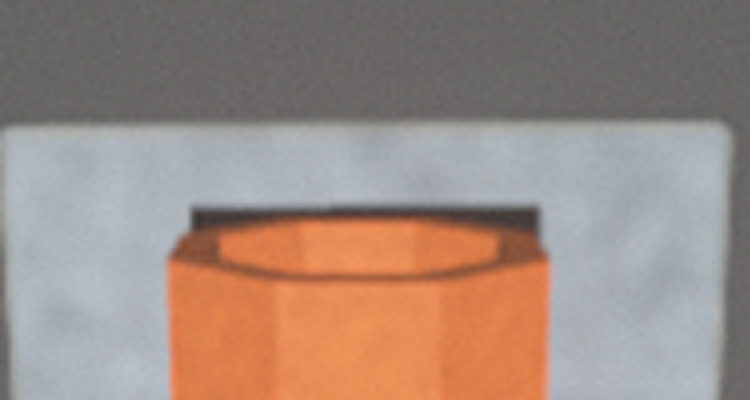

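Request:
drive_tool(
  plan="0 0.07 0.05 0 3.4;0 0 0 0 3.4;0 0 0.05 0 3.4;0 0 0 0 3.4;0 0 0 0 3.4",
)

```text
t: 48.68
eef_pos: [0.6007, 0.3222, 0.213]
tcp_rot: [[-0.723, 0.691, 0.0], [0.691, 0.723, -0.0], [-0.0, 0.0, -1.0]]
wrist_force: [0.1, 0.4, 0.4]
opening: 0.0356
```

Request:
drive_tool(
  plan="0 0 0.05 0 3.4;0 0 0 0 3.4;0 0 0 0 3.4",
)

```text
t: 49.05
eef_pos: [0.6007, 0.3222, 0.213]
tcp_rot: [[-0.722, 0.691, 0.0], [0.691, 0.722, -0.0], [-0.0, 0.0, -1.0]]
wrist_force: [-1.8, -0.2, 4.6]
opening: 0.0359
```

Contact. Release and retreat, toward the middle so both end pads are visible.

Request:
drive_tool(
  plan="0 0 -0.03 0 4.2;0 0 0 0 4.8;0 0 0 0 5.6;0 0 0 0 6;0 0 -2 0 6;0 0 -4 0 6.5;0 0 -4 0 9.4;0 0 -4 0 9.4;-4 0 -3 0 9.4;-4 0 0 0 9.4;0 0 0 0 9.4;0 0 0 0 9.4",
)

```text
t: 50.55
eef_pos: [0.6581, 0.267, 0.3832]
tcp_rot: [[-0.722, 0.692, -0.0], [0.692, 0.722, 0.001], [0.001, 0.0, -1.0]]
wrist_force: [0.3, 1.0, -0.4]
opening: 0.0942
```

```bash
python3 - <<'E'
from h import *
c=arm.read_camera('wrist');cv2.imwrite('pics/w24z.png',cv2.resize(c['color'][15:160,190:330],None,fx=5,fy=4))
go(.62,-.05,.38,46.3)
E
```

```text
t 50.6 tcp [657.8 267.5 382.9] yaw 46.3 open 94.1 q6 -0.54 tilt [ 0.0008 -0.0003] F [-0.8  0.3  0.4]
cm before-turn [-19.2  -25.56   0.28] turn units -0.0 cm after-turn [-19.2  -25.56   0.29]
```

View pics/w24z.png

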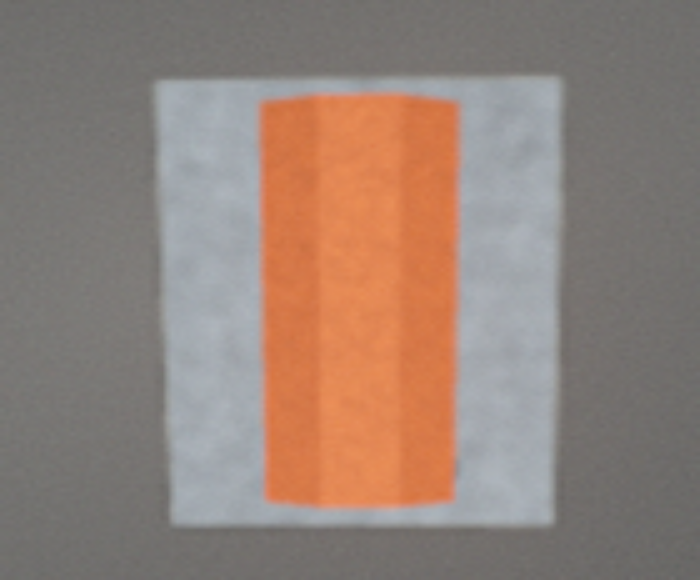

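Request:
drive_tool(
  plan="-2.7 -3.6 0 0 9.4;-2.7 -3.6 0 0 9.4;-2.7 -3.6 0 0 9.4;-2.7 -3.6 0 0 9.4;-2.7 -3.6 0 0 9.4;-2.7 -3.6 0 0 9.4;0 0 0 0 9.4;0 0 0 0 9.4",
)

```text
t: 51.6
eef_pos: [0.6259, 0.0, 0.3827]
tcp_rot: [[-0.723, 0.691, -0.0], [0.691, 0.723, 0.001], [0.001, 0.0, -1.0]]
wrist_force: [0.1, -0.0, 0.7]
opening: 0.094
```

```bash
python3 - <<'E'
from h import *
c=arm.read_camera('top');cv2.imwrite('pics/top25.png',c['color'])
hsv=cv2.cvtColor(c['color'],cv2.COLOR_BGR2HSV).astype(int)
P=cloud(c);z=P[...,2];X,Y=P[...,0],P[...,1]
for n,m,zz in (('tube',(hsv[...,1]>150)&(hsv[...,0]<12)&(hsv[...,0]>3),.044),('valve',(hsv[...,1]>120)&(hsv[...,0]>45)&(hsv[...,0]<80),.020)):
    v,u=np.nonzero(big(m));Q=on_plane(c,np.c_[u,v],zz)[:,:2]*1000;print(n,cv2.minAreaRect(Q.astype(np.float32)))
for n,x,y,a,b,zz in (('jar',.418,-.28,.074,.084,.078),('counter',.582,-.35,.077,.087,.082)):
    m=big((np.hypot(X-x,Y-y)<.05)&(z>a)&(z<b));v,u=np.nonzero(m);Q=on_plane(c,np.c_[u,v],zz)[:,:2]*1000;print(n,cv2.minEnclosingCircle(Q.astype(np.float32)),Q.mean(0),len(u))
go(.62,-.05,.38,46)
E
```

```text
tube ((598.1410522460938, 314.85693359375), (40.638545989990234, 87.774169921875), 46.39755630493164)
valve ((423.0539245605469, 239.01498413085938), (24.55555534362793, 60.73595428466797), 81.82383728027344)
jar ((417.9112548828125, -277.75152587890625), 29.701637268066406) [ 417.04693217 -277.91086103] 496
counter ((579.4454345703125, -348.7857666015625), 17.017292022705078) [ 579.01232189 -347.6582695 ] 136
t 51.65 tcp [6.260e+02 4.000e-01 3.827e+02] yaw 46.4 open 94.1 q6 -0.95 tilt [0.0007 0.0004] F [0.9 1.  0.2]
cm before-turn [-3.04 -4.07  0.27] turn units 0.05 cm after-turn [-3.07 -4.05  0.27]
```

View pics/top25.png

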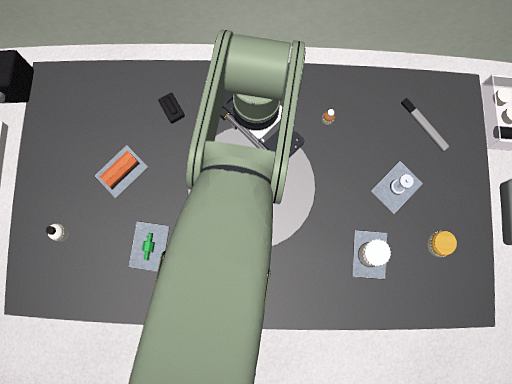

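```bash
python3 -c "
from plant import arm
print(arm.finish_job())"
```

```text
the job is handed in; nothing more can be done
None
```

All four pieces are off the turntable and on their matching pads, released, with the gripper clear. I handed the job in at about 52 s of the 112 s allowed. I moved the tube first, then the valve, jar and bubble counter. I set each down a fraction of a millimetre at a time, with at most about 6 N at contact. The tube first landed about 2 mm off along its length, so I went back, picked it up and re-centred it.

**Tube:** about 0.5 mm off along its silhouette in the last top view, and aligned in angle to within a degree.

**Valve:** centred within about 0.5 mm in the wrist view just before I set it down. In the last top view its angle read about 1.5° off, close to what that picture can resolve.

**Jar and counter:** both upright in the last views. The wrist camera put them within about 0.5 mm of centre just before I set them down. The final top view disagreed, at about 1.7 mm for the jar and 2.6 mm for the counter. That view measures their tops, and the cameras differ from each other by up to about 3 mm, so I trusted the wrist reading and left them.

**Not as asked:** the counter was to be gripped by the glass. The jaws closed to 31 mm, which means the pads met the 32 mm metal cap, so it was carried by the cap. It did not tilt or slip.

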